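Refit the balance gate with its hinge pin and check the balance

TASK

Put the bench balance back into service: seat its loose front gate fully in the raised ledge in front of the pan, with the gate's knuckle over the fixed one, let go of it, and push the hinge pin all the way home through both knuckles. Then check the balance with every check weight that is there, one at a time from the lightest to the heaviest: stand each gently in the centre of the pan, without driving the pan onto its stop, let go of it until it has come to rest, and take it off again. Finish with the gate and pin in place, the pan empty and all the weights standing upright in the wooden tray, and leave the other things on the bench undisturbed.

Things in the scene. Friction and masses are not known exactly. Their poses are not given: they have to be found in the camera images.
- balance: Bench balance, fixed, white housing 166 x 214 x 50 mm high. Origin on the bench, x to its back, y to its left, z up; its front (-x) faces the robot. A fixed grey guard above it (5 mm walls, top 100 mm above the bench) encloses the pan at the back (x = 94 mm) and sides (y = +-100 mm); the front is open and takes the gate.
- ledge (a point): Centre of the floor of the narrow raised ledge in front of the housing, 50 mm above the bench (x = -85, y = 0 mm in the balance frame, axes as the balance). Floor 33 mm (x) by 153 mm (y) between lips 5 mm high, 3 mm thick all round. The gate seats with its origin on this point and its axes along the balance's.
- fixed_knuckle (a point): Centre of the top of the balance's own hinge knuckle: a steel block 30 x 30 x 20 mm at the left (+y) end of the ledge (x = -85, y = 95 mm, top 70 mm above the bench), with an upright 13 mm hole right through it, 20 mm deep, closed below at the height of the ledge floor.
- gate: Loose front gate, 160 to 250 g, upright. Origin: underside centre of its foot (30 mm in x, 150 in y, 6 high). On it a grey wall 10 mm thick (x), 130 long (y), top at z = 50: pinch it by the top, 5 to 10 mm to the +y side of its middle. At the +y end a steel knuckle 30 x 30 mm, centre at y = 95, z = 22 to 40, with an upright 13 mm through hole. Seated, it hangs 2 mm above the fixed knuckle.
- gate_knuckle (a point): Centre of the top of the gate's knuckle, over its hole (x = 0, y = 95, z = 40 mm in the gate frame).
- pin: Steel hinge pin, 60 g, upright in its stand. Origin at its tip (lower end), z up along it. Shank 10 mm diameter, 38 long, tip tapered; then a collar 24 mm diameter, 4 thick; then a round grip 16 mm diameter, 26 long (top 68 mm above the tip). Home, the collar lies on the gate's knuckle and the tip is 18 mm below the top of the fixed knuckle, 52 mm above the bench.
- pin_stand: Black block 44 x 44 x 44 mm, fixed, with an upright 13 mm through hole in which the pin stands, collar on the block's top, tip 6 mm above the bench. Origin at underside centre.
- pan_top (a point): Centre of the top of the round steel balance pan, 116 mm diameter, 80 mm above the bench when empty (x = 10, y = 0 mm in the balance frame); sinks with the pan.
- pan (a joint): Sinking of the pan in m: 0 empty, grows downwards, stop at 0.022. Spring 350 N/m, strongly damped (a 100 g weight sinks it 2.8 mm, 500 g 14 mm); the pan stays level.
- tray: Wooden weight tray, fixed, outside 210 (x) x 150 (y) x 10 mm high, walls and floor 4 mm. Origin at its underside centre; inner floor 4 mm above it.
- w50: Steel check weight of 50 g (lightest), may be absent: upright cylinder 26 mm diameter, 18 mm high, with a knob 11 mm diameter and 18 mm high on top (36 mm in all). Origin at its underside centre, z up.
- w100: Steel check weight of 100 g (between the others), may be absent: upright cylinder 32 mm diameter, 20 mm high, with a knob 12 mm diameter and 18 mm high on top (38 mm in all). Origin at its underside centre, z up.
- w200: Steel check weight of 200 g (between the others), may be absent: upright cylinder 40 mm diameter, 24 mm high, with a knob 14 mm diameter and 18 mm high on top (42 mm in all). Origin at its underside centre, z up.
- w500: Steel check weight of 500 g (heaviest), may be absent: upright cylinder 54 mm diameter, 30 mm high, with a knob 18 mm diameter and 18 mm high on top (48 mm in all). Origin at its underside centre, z up.
- jar: Small white jar with lid, 52 mm diameter, 65 mm high; a bystander, not to be disturbed. Origin at its underside centre.
- bottle_a: White reagent bottle, 60 mm diameter, 110 mm high; a bystander, not to be disturbed. Origin at its underside centre.
- bottle_b: Amber bottle, 50 mm diameter, 90 mm high; a bystander, not to be disturbed. Origin at its underside centre.
- tip_box: Blue box of pipette tips, 85 x 120 x 50 mm; a bystander, not to be disturbed. Origin at its underside centre.
- beaker: Glass beaker, 56 mm diameter, 60 mm high; a bystander, not to be disturbed. Origin at its underside centre.
- marker: Black marker pen lying flat, 130 mm long, 13 mm thick; a bystander, not to be disturbed. Origin at its underside centre.
Things that resemble listed ones, but are neither listed nor needed, are in the scene too. What is shaped like the w500 but red is not meant. Leave any blue or purple look-alike of the pin alone.

How it is judged:
On the way, in this order (a step that is already met when the one before it is completed fails the run):
1. the gate is seated in the ledge, its knuckle over the fixed knuckle, and let go (z of gate in the frame of ledge between -0.003 and 0.003 m and horizontal distance between gate and ledge below 0.005 m and angle between the y axis of gate and the y axis of balance, either way round below 0.05 rad and angle between gate's own z axis and vertical below 0.05 rad and horizontal distance between gate_knuckle and fixed_knuckle below 0.005 m and contact force between the fingers and gate below 0.1 N and linear speed of gate below 0.02 m/s), for 0.2 s.
2. the pin is home through both knuckles, its collar down on the gate's knuckle, the gate still seated (z of gate in the frame of ledge between -0.003 and 0.003 m and horizontal distance between gate and ledge below 0.005 m and angle between the y axis of gate and the y axis of balance, either way round below 0.05 rad and angle between gate's own z axis and vertical below 0.05 rad and horizontal distance between each of gate_knuckle, pin and fixed_knuckle below 0.005 m and z of pin in the frame of fixed_knuckle below -0.0145 m and angle between pin's own z axis and vertical below 0.1 rad and contact force between the fingers and pin below 0.1 N), for 0.2 s.
3. the 50 g weight stands alone on the pan, upright, centred within 10 mm, let go and at rest (horizontal distance between w50 and pan_top below 0.01 m and z of w50 in the frame of pan_top between -0.004 and 0.004 m and angle between w50's own z axis and vertical below 0.1 rad and contact force between the fingers and w50 below 0.1 N and linear speed of w50 below 0.02 m/s and horizontal distance between w50 and w100 above 0.07 m and horizontal distance between w50 and w200 above 0.07 m and horizontal distance between w50 and w500 above 0.07 m), for 0.4 s.
4. the 100 g weight stands alone on the pan, upright, centred within 10 mm, let go and at rest (horizontal distance between w100 and pan_top below 0.01 m and z of w100 in the frame of pan_top between -0.004 and 0.004 m and angle between w100's own z axis and vertical below 0.1 rad and contact force between the fingers and w100 below 0.1 N and linear speed of w100 below 0.02 m/s and horizontal distance between w100 and w50 above 0.07 m and horizontal distance between w100 and w200 above 0.07 m and horizontal distance between w100 and w500 above 0.07 m), for 0.4 s.
5. the 200 g weight stands alone on the pan, upright, centred within 10 mm, let go and at rest (horizontal distance between w200 and pan_top below 0.01 m and z of w200 in the frame of pan_top between -0.004 and 0.004 m and angle between w200's own z axis and vertical below 0.1 rad and contact force between the fingers and w200 below 0.1 N and linear speed of w200 below 0.02 m/s and horizontal distance between w200 and w50 above 0.07 m and horizontal distance between w200 and w100 above 0.07 m and horizontal distance between w200 and w500 above 0.07 m), for 0.4 s.
6. the 500 g weight stands alone on the pan, upright, centred within 10 mm, let go and at rest (horizontal distance between w500 and pan_top below 0.01 m and z of w500 in the frame of pan_top between -0.004 and 0.004 m and angle between w500's own z axis and vertical below 0.1 rad and contact force between the fingers and w500 below 0.1 N and linear speed of w500 below 0.02 m/s and horizontal distance between w500 and w50 above 0.07 m and horizontal distance between w500 and w100 above 0.07 m and horizontal distance between w500 and w200 above 0.07 m), for 0.4 s.
At the end, for the whole second after the job is handed in: Gate on the ledge floor within 5 mm and 0.05 rad; pin upright, its tip 14.5 mm or more below the fixed knuckle's top; every weight present upright (0.1 rad), released and at rest on the tray floor; pan empty, up to within 1 mm (all of step 2 and contact force between the fingers and gate below 0.1 N and value of joint pan below 0.001 m and x of w50 in the frame of tray between -0.1 and 0.1 m and y of w50 in the frame of tray between -0.07 and 0.07 m and z of each of w50, w100, w200, w500 in the frame of tray below 0.008 m and angle between each of w50, w100, w200, w500's own z axis and vertical below 0.1 rad and linear speed of each of w50, w100, w200, w500 below 0.02 m/s and contact force between the fingers and w50 below 0.1 N and x of w100 in the frame of tray between -0.1 and 0.1 m and y of w100 in the frame of tray between -0.07 and 0.07 m and contact force between the fingers and w100 below 0.1 N and x of w200 in the frame of tray between -0.1 and 0.1 m and y of w200 in the frame of tray between -0.07 and 0.07 m and contact force between the fingers and w200 below 0.1 N and x of w500 in the frame of tray between -0.1 and 0.1 m and y of w500 in the frame of tray between -0.07 and 0.07 m and contact force between the fingers and w500 below 0.1 N); the robot touches nothing.
It fails at once if a bystander is knocked over or shifted by more than 30 mm (distance of any of jar, bottle_a, bottle_b, tip_box, beaker, marker from where it was at the start of the episode above 0.03 m or angle between any of jar, bottle_a, bottle_b, tip_box, beaker, marker's own z axis and vertical above 0.5 rad).
It fails at once if the pan is driven down onto its stop (value of joint pan above 0.0212 m).
Of w50, w100, w200, w500 only 2 to 4 are there at a start; the rules pass over those that are not, and their reading is None.
At some moment in a run one of w50, w100, w200, w500 may be knocked a few centimetres aside while the robot is not near it.
It also fails if it takes over 210 s, if anything falls off the work surface, if the arm or the gripper's body presses on something with over 40 N, if the wrist force passes 120 N, or if a joint passes its speed limit or range.

ROBOT

A 7-joint arm with a two-finger parallel gripper is mounted at the origin on the work surface. World frame = base frame: x ahead of the robot, y to its left, z up, the work surface at z = 0. Lengths are in m, angles in rad, forces in N, time in s.
With the tool pointing down it reaches from about 0.4 to 0.85 m from the base axis. Payload 10.4 kg.
Tool frame: the origin (TCP) lies on the centre line of the jaws, within the pads' length; the fingertips stand 22 mm ahead of it and the grasp point (between the pads) lies 3 mm ahead of it; z points along the fingers, y is the line along which they close (so a half turn about z gives the same grasp; the last joint's range is limited). The gripper opens to 87 mm and grips with 3 to 60 N. Pads are 19 mm wide; open, the fingers measure 117 mm over their backs; the gripper's body (75 mm by 190 mm) begins 51 mm behind the grasp point.
Start: joints at [-1.156, 0.332, -0.065, 1.46, 0.022, 1.35, -0.088], TCP at [0.265, 0.566, 0.245] pointing down, gripper open.
Joint ranges: [-2.6, 2.6], [-0.5, 2.12], [-1.47, 1.34], [0.16, 2.42], [-1.27, 4.41], [0.06, 2.06], [-2.6, 2.6]. Speed limits (rad/s): [2.22, 2.22, 2.79, 2.79, 3.14, 3.14, 3.14].

INTERFACE

Orientations are given as a unit quaternion [w, x, y, z].
In Python, from station import r, eyes gives the robot as it stands.
- The arm moves only by the tool servo_tool, never from a script. Its argument "series" is a list that holds one entry, the list of rows, each a list of 5 numbers: the closure, from 0 (fully open) to 1 (shut), then the shift along the tool's x, y, z in units of 25 mm (1.0 is 25 mm), then the turn about the tool's z in rad. In form: [[[jaw, tx, ty, tz, spin], ...]]. A call has 1 to 20 rows; each row is the pose to reach, as a shift and turn from the pose commanded when the call began, along the tool's axes at that moment; what a row does not reach only later rows make up. A row lasts 1/12 s, in which the tool goes at most 41.7 mm and 7.16 degrees, less where a joint would pass 70% of its speed; a pose out of reach is approached as far as the arm can. A call with a gripper value outside its range is refused whole. The fingers move at their own pace and stop on an object; the grip force is fixed at half the most. Time passes only in rows, so rows that repeat a pose let the fingers close. It gives the time, the measured TCP pose, the force, the opening and the grip force at its end, in the units of the state.
- r.read_state(): the state, without advancing time (a new reading comes with each control period).
- eyes.get_image(name): name is "scene" or "top" or "wrist"; returns a dict with "color" (480x640x3 uint8, red, green, blue), "camera_matrix" (3x3 intrinsics, pixels), "D" ([k1, k2, p1, p2, k3] as OpenCV has them; the pictures are not rectified), "T" (4x4, takes a point from camera to world coordinates). Camera axes: x right, y up, looking along -z (the intrinsics and any distortion apply to the point x, -y, -z); pixel columns grow to the right and rows downward; lengths in m; the calibration is good to about 2 mm. A picture is of the moment at which its call begins. There is no depth.
- r.sign_off(): hands the job in; it is judged then, once.
The state is a dict: "t": time; "joints": joint angles; "dq": joint speeds; "effort": joint torques, N m; "tool_pos": TCP position; "ee_rot": TCP orientation; "contact_force": force on the tool from outside, world axes, zero at the start; "moment": the same for the moment, N m; "grip_width": opening from 0.0 (shut) to 1.0 (fully open); "finger_force": force on a finger pad.
Only numpy, scipy, OpenCV 4.12 (cv2) and the standard library are available. Lean on these libraries where they do the work, as an engineer would, in place of code of your own. Each camera call takes 0.05 s, during which the arm holds its last target. There are 200 camera calls.

## Working session

There is one attempt and no reset: what is moved stays moved. The work goes in short steps, Python scripts to look and compute and a tool call to move; the robot and the scene stay as the last step left them, time stands still between calls to the robot, and variables do not carry over. Pictures are saved under pics/ and viewed, at most 14 in all, crops included, and the job is handed in when it is done.

Besides the shell and the picture viewer there is one more tool, called as name(argument=value, ...), one argument or row to a line, values as JSON. servo_tool: Moves the arm, as the interface text tells. Its arguments: {"type":"object","properties":{"series":{"type":"array"}},"required":["series"]}

```bash
ls; mkdir -p pics; python3 - <<'E'
from station import r, eyes
import cv2
print(r.read_state())
for n in ["scene","top"]:
    im=eyes.get_image(n); cv2.imwrite(f"pics/{n}0.png",im["color"][:,:,::-1]); print(n,im["camera_matrix"],im["D"],im["T"])
E
```

```text
pics
{'t': 0.0, 'joints': array([-1.15561324,  0.33288237, -0.06470873,  1.46094324,  0.02158546,
        1.34991077, -0.08849126]), 'dq': array([-0.00116901, -0.00044778,  0.0001711 , -0.00030378,  0.00089633,
        0.00105505, -0.00057138]), 'effort': array([ 1.46406146e-03, -6.23256969e+01,  2.57414603e-02, -3.89905500e+01,
       -6.12311717e-02,  3.98143684e-02,  1.48327681e-04]), 'tool_pos': array([0.26479993, 0.56573253, 0.24374647]), 'ee_rot': array([-1.32481252e-04,  2.17130699e-01,  9.76142272e-01, -7.12193519e-04]), 'contact_force': array([-0.72829671,  0.57112537,  0.91158036]), 'moment': array([-0.011535  , -0.06322396, -0.01762976]), 'finger_force': 0.0, 'grip_width': 1.0019991506283783}
scene [[495.21533444   0.         319.34115797]
 [  0.         495.21533444 247.43502085]
 [  0.           0.           1.        ]] [0.04305645 0.         0.         0.         0.        ] [[-0.86356217 -0.42519611  0.27105101  0.81673607]
 [ 0.50417362 -0.71921175  0.47806214  0.38695493]
 [-0.00832709  0.54949315  0.83545672  0.89919421]
 [ 0.          0.          0.          1.        ]]
top [[503.18982939   0.         311.9549388 ]
 [  0.         503.18982939 242.4369501 ]
 [  0.           0.           1.        ]] [-0.01275882  0.          0.          0.          0.        ] [[-1.93327984e-02  9.80425987e-01 -1.95936538e-01  3.41623050e-01]
 [-9.99812898e-01 -1.88321686e-02  4.41792876e-03 -8.86226942e-02]
 [ 6.41542249e-04  1.95985288e-01  9.80606626e-01  1.18403801e+00]
 [ 0.00000000e+00  0.00000000e+00  0.00000000e+00  1.00000000e+00]]
```

View pics/top0.png

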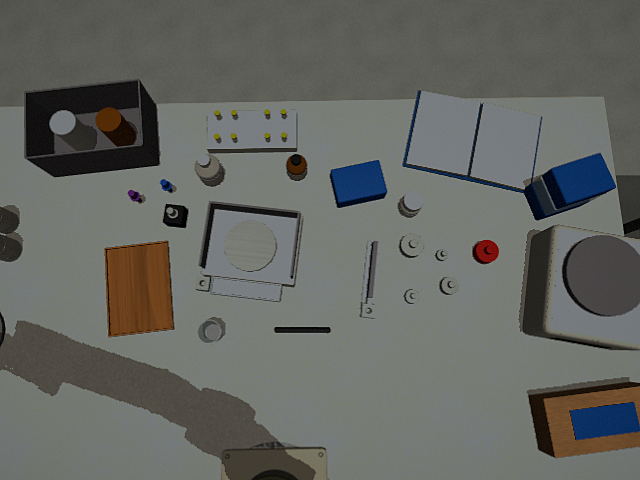

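View pics/scene0.png

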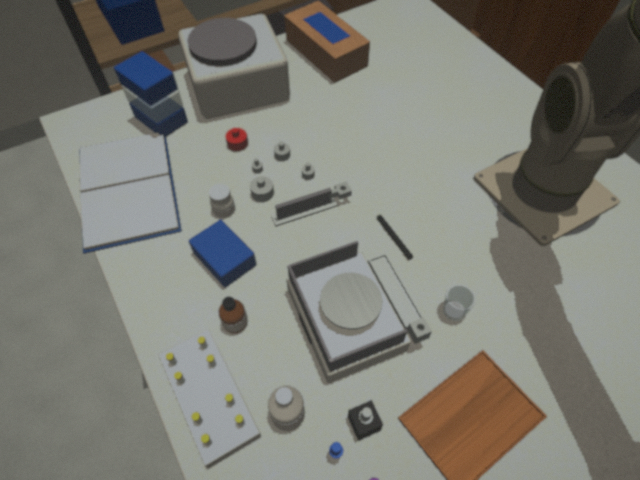

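```bash
cat > h.py <<'E'
import numpy as np, cv2
from station import r, eyes
def ray(im,uv):
    uv=np.asarray(uv,float).reshape(-1,1,2)
    n=cv2.undistortPoints(uv,im["camera_matrix"],np.asarray(im["D"])).reshape(-1,2)
    d=np.c_[n[:,0],-n[:,1],-np.ones(len(n))]@im["T"][:3,:3].T
    return im["T"][:3,3],d
def plane(im,uv,z):
    o,d=ray(im,uv); return o+d*((z-o[2])/d[:,2])[:,None]
def proj(im,P):
    P=np.asarray(P,float).reshape(-1,3); c=(P-im["T"][:3,3])@im["T"][:3,:3]
    c=c*[1,-1,-1]
    return cv2.projectPoints(c,np.zeros(3),np.zeros(3),im["camera_matrix"],np.asarray(im["D"]))[0].reshape(-1,2)
def axes():
    from scipy.spatial.transform import Rotation as R
    s=r.read_state(); q=s["ee_rot"]; return s["tool_pos"],R.from_quat([q[1],q[2],q[3],q[0]])
def togo(p,yaw=None):
    """shift units (25mm) along tool axes to TCP p, spin so that tool y has heading yaw (mod pi)"""
    t,R=axes(); d=R.inv().apply(np.asarray(p)-t)/.025
    y=R.apply([0,1,0]); h=np.arctan2(y[1],y[0]); sp=None
    if yaw is not None: sp=-((yaw-h+np.pi/2)%np.pi-np.pi/2)
    print("tool",t.round(4),"ytool heading",round(h,3),"shift",d.round(2),"spin",sp, "j7",r.read_state()["joints"][6].round(2))
def look(n,name,box=None,k=1):
    im=eyes.get_image(n); c=im["color"][:,:,::-1]
    if box: c=c[box[1]:box[3],box[0]:box[2]]
    if k!=1: c=cv2.resize(c,None,fx=k,fy=k,interpolation=cv2.INTER_CUBIC)
    cv2.imwrite("pics/"+name+".png",c); return im
E
python3 - <<'E'
from h import *
im=eyes.get_image("top");c=im["color"][:,:,::-1]
a=cv2.resize(c[215:335,350:510],None,fx=4.9,fy=4.9,interpolation=cv2.INTER_CUBIC)[:,:784]
cv2.imwrite("pics/c1.png",cv2.convertScaleAbs(a,alpha=1.5))
a=cv2.resize(c[175:345,100:310],None,fx=3.5,fy=3.5,interpolation=cv2.INTER_CUBIC)
cv2.imwrite("pics/c2.png",cv2.convertScaleAbs(a,alpha=1.5))
E
```

```text
(no output)
```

View pics/c1.png

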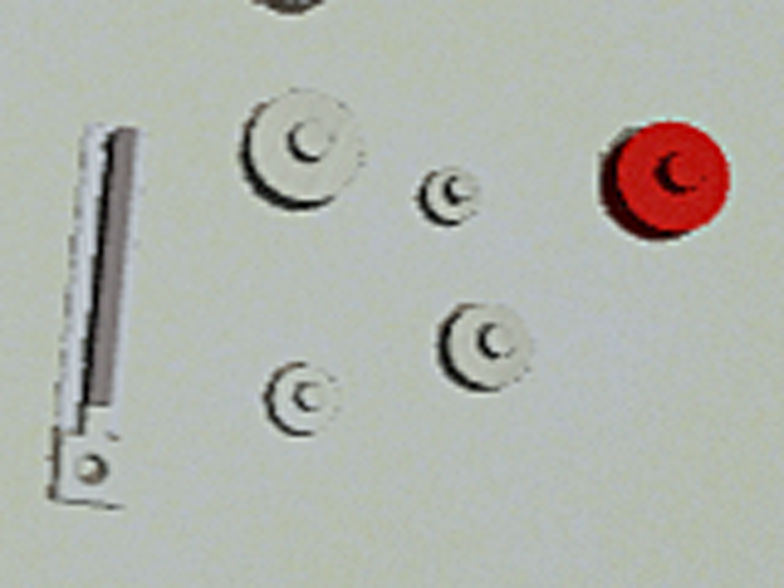

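View pics/c2.png

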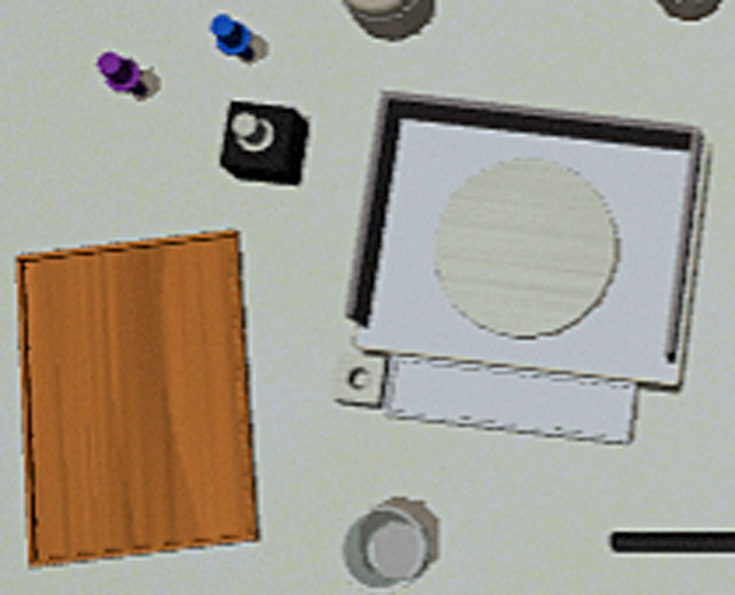

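```bash
cat >> h.py <<'E'
def yaw(v): return float(np.arctan2(v[1],v[0]))
E
python3 - <<'E'
from h import *
im=eyes.get_image("top")
A=lambda x,y,z: plane(im,[350+x/4.9,215+y/4.9],z)[0]
B=lambda x,y,z: plane(im,[100+x/3.5,175+y/3.5],z)[0]
w=np.pi/180
for n,x,y,z in [("500",313,140,.048),("50",459,188,.036),("200",496,341,.042),("100",310,398,.038)]: print(n,A(x,y,z).round(4))
h=A(91,469,.04);a=A(125,130,.05);b=A(98,405,.05)
print("gate hole",h,"wall",a,b,"y yaw",yaw(b-a))
g=(a+b)/2; print("gate origin from wall",g,"from hole", h[:2]-.095*np.array([np.cos(yaw(b-a)),np.sin(yaw(b-a))]))
k=B(358,378,.07);p=B(527,248,.08);v=k-p
print("knuckle",k,"pan",p,"len",np.hypot(v[0],v[1]),"yaw bal",yaw(v)-135*w)
c1=B(384,95,.1);c2=B(702,130,.1);print("guard yaw",yaw(c1-c2)-90*w,np.hypot(*(c1-c2)[:2]))
print("pin",B(243,126,.074))
for q in [(18,257),(238,232),(258,540),(32,565)]: print("tray",B(*q,.01).round(4))
for n,u,z in [("jar",(411,203),.065),("beaker",(211,329),.06),("ba",(205,160),.11),("bb",(296,160),.09),("box",(358,183),.05),("m1",(276,330),.01),("m2",(330,330),.01)]: print(n,plane(im,u,z)[0].round(3))
togo([.5,0,.3],0)
E
```

```text
500 [ 0.5614 -0.3284  0.048 ]
50 [ 0.5393 -0.3987  0.036 ]
200 [ 0.4658 -0.4092  0.042 ]
100 [ 0.4414 -0.3219  0.038 ]
gate hole [ 0.41054513 -0.21857347  0.04      ] wall [ 0.56753516 -0.23990763  0.05      ] [ 0.43904925 -0.22184996  0.05      ] y yaw 3.00196511576086
gate origin from wall [ 0.5032922  -0.23087879  0.05      ] from hole [ 0.50462058 -0.23179503]
knuckle [0.47695958 0.15190081 0.07      ] pan [0.55706421 0.04370134 0.08      ] len 0.13462494897695484 yaw bal -0.1481067556955349
guard yaw -0.1324151670776068 0.20437117158268847
pin [0.64274688 0.22988203 0.074     ]
tray [0.5711 0.3981 0.01  ]
tray [0.5856 0.2489 0.01  ]
tray [0.3784 0.2283 0.01  ]
tray [0.3649 0.3765 0.01  ]
jar [ 0.654 -0.324  0.065]
beaker [0.376 0.133 0.06 ]
ba [0.75  0.144 0.11 ]
bb [ 0.754 -0.061  0.09 ]
box [ 0.709 -0.205  0.05 ]
m1 [ 0.372 -0.007  0.01 ]
m2 [ 0.37  -0.131  0.01 ]
tool [0.2649 0.5659 0.2441] ytool heading 1.133 shift [-18.11 -16.52  -2.22] spin 1.1330186280601087 j7 -0.09
```

```bash
python3 - <<'E'
from h import *
togo([.4966,-.2305,.16],3.002-np.pi/2)
E
```

```text
tool [0.2649 0.5659 0.2441] ytool heading 1.133 shift [-21.9  -24.92   3.38] spin -0.29818504514499455 j7 -0.09
```

servo_tool(
  series=[
    [[0,-21.9,-24.92,3.38,-0.3],[0,-21.9,-24.92,3.38,-0.3],[0,-21.9,-24.92,3.38,-0.3],[0,-21.9,-24.92,3.38,-0.3],[0,-21.9,-24.92,3.38,-0.3],[0,-21.9,-24.92,3.38,-0.3],[0,-21.9,-24.92,3.38,-0.3],[0,-21.9,-24.92,3.38,-0.3],[0,-21.9,-24.92,3.38,-0.3],[0,-21.9,-24.92,3.38,-0.3],[0,-21.9,-24.92,3.38,-0.3],[0,-21.9,-24.92,3.38,-0.3],[0,-21.9,-24.92,3.38,-0.3],[0,-21.9,-24.92,3.38,-0.3],[0,-21.9,-24.92,3.38,-0.3],[0,-21.9,-24.92,3.38,-0.3],[0,-21.9,-24.92,3.38,-0.3],[0,-21.9,-24.92,3.38,-0.3],[0,-21.9,-24.92,3.38,-0.3],[0,-21.9,-24.92,3.38,-0.3]],
  ],
)

```text
t: 1.87
tool_pos: [0.497, -0.2318, 0.16]
ee_rot: [0.0, 0.068, 0.998, -0.0]
contact_force: [0.5, 0.8, 0.3]
grip_width: 1.0
finger_force: 0.0
```

```bash
python3 - <<'E'
from h import *
togo([.4966,-.2305,.16],3.002-np.pi/2)
print(r.read_state()['t'])
E
```

```text
tool [ 0.497  -0.2318  0.16  ] ytool heading 1.434 shift [ 0.02  0.05 -0.  ] spin 0.0026235825891915976 j7 1.94
1.8667
```

```bash
python3 - <<'E'
from h import *
im=look("wrist","w1"); print(im["T"][:3,3])
h=.05
print(proj(im,[[.5675,-.2399,.05],[.439,-.2218,.05],[.4105,-.2186,.04]]).round(1))
E
```

```text
[ 0.4170769  -0.22071123  0.29914116]
[[324.2 332.1]
 [325.  162.2]
 [324.  117.6]]
```

View pics/w1.png

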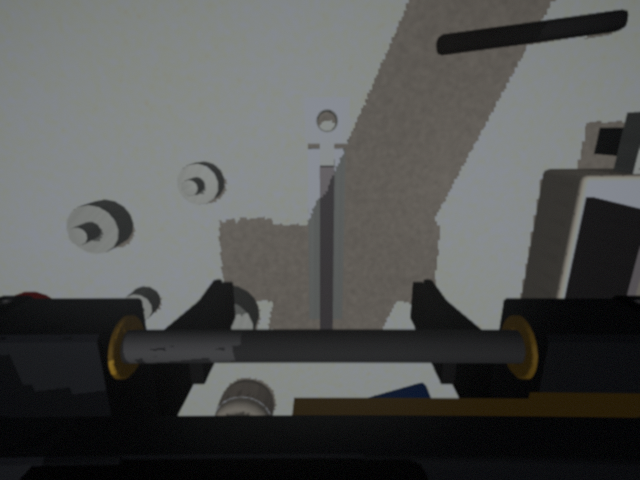

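servo_tool(
  series=[
    [[0.4,0,0,2.5,0],[0.4,0,0,4.2,0],[0.4,0,0,4.32,0],[0.4,0,0,4.32,0],[0.4,0,0,4.32,0],[1,0,0,4.32,0],[1,0,0,4.32,0],[1,0,0,4.32,0],[1,0,0,4.32,0],[1,0,0,4.32,0],[1,0,0,4.32,0],[1,0,0,4.32,0],[1,0,0,4.32,0],[1,0,0,4.32,0]],
  ],
)

```text
t: 3.08
tool_pos: [0.4965, -0.2298, 0.052]
ee_rot: [-0.0, 0.069, 0.998, 0.0]
contact_force: [-0.2, -0.2, 0.5]
grip_width: 0.114
finger_force: 30.0
```

```bash
python3 - <<'E'
from h import *
togo([.4966,-.2305,.052],3.002-np.pi/2)
s=r.read_state(); print(s['grip_width'],s['finger_force'],s['contact_force'])
E
```

```text
tool [ 0.4965 -0.2298  0.052 ] ytool heading 1.433 shift [-0.01 -0.03 -0.  ] spin 0.0017973264664874478 j7 2.03
0.11351358836733348 29.986783862113953 [-0.20094008 -0.20782379  0.45799757]
```

servo_tool(
  series=[
    [[1,0,0,-1.5,0],[1,0,0,-3,0],[1,0,0,-5,0],[1,0,0,-5.8,0],[1,0,0,-5.8,0],[1,0,0,-5.8,0]],
  ],
)

```text
t: 3.58
tool_pos: [0.4973, -0.2301, 0.1982]
ee_rot: [0.001, 0.069, 0.998, 0.0]
contact_force: [-0.4, 1.1, -2.6]
grip_width: 0.112
finger_force: 30.0
```

```bash
python3 - <<'E'
from h import *
im=look("wrist","w2"); print(proj(im,[[.4105,-.2186,.04+.145]]).round(1))
togo([.464,.0645,.197],-.14)
E
```

```text
[[320.7 109.8]]
tool [ 0.4965 -0.2297  0.1967] ytool heading 1.433 shift [ 2.900e+00  1.148e+01 -1.000e-02] spin -1.568389481481439 j7 1.92
```

View pics/w2.png

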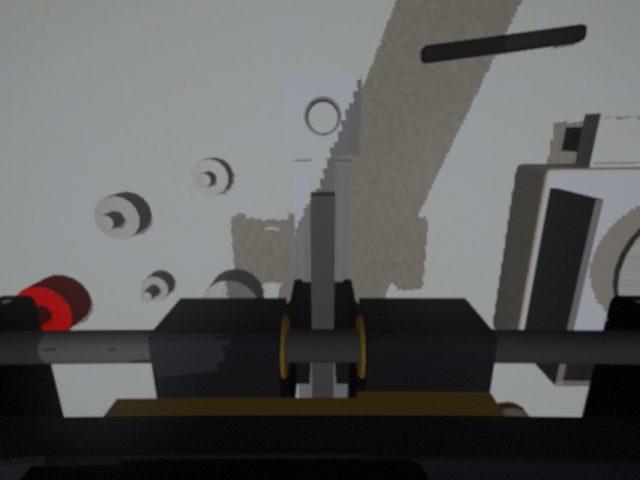

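```bash
python3 - <<'E'
from h import *
im=eyes.get_image("wrist"); t,R=axes()
h=plane(im,[322,116],t[2]-.012)[0]; o=R.inv().apply(h-t); print("hole in tool",o, "wall ends", R.inv().apply(plane(im,[323,193],t[2]-.002)[0]-t))
for n in ["top","scene"]:
    im=eyes.get_image(n); c=im["color"]; u=proj(im,[[.477,.1519,.07],[.463,.057,.05],[.557,.0437,.08]]); print(n,u.round(1))
    k=u[0].round().astype(int); a=cv2.resize(c[k[1]-30:k[1]+30,k[0]-40:k[0]+40,::-1],None,fx=5,fy=5,interpolation=cv2.INTER_CUBIC)
    a=cv2.convertScaleAbs(a,alpha=1.5); print(k)
    A=a if n=="top" else np.hstack([A,a])
cv2.imwrite("pics/k.png",A)
E
```

```text
hole in tool [ 8.47538396e-02 -9.36205140e-05  1.21480481e-02] wall ends [0.0558367  0.00029676 0.00209768]
top [[202.3 283. ]
 [246.1 289.4]
 [250.6 245.9]]
[202 283]
scene [[420.  326.1]
 [394.6 288.1]
 [350.6 297.5]]
[420 326]
```

View pics/k.png

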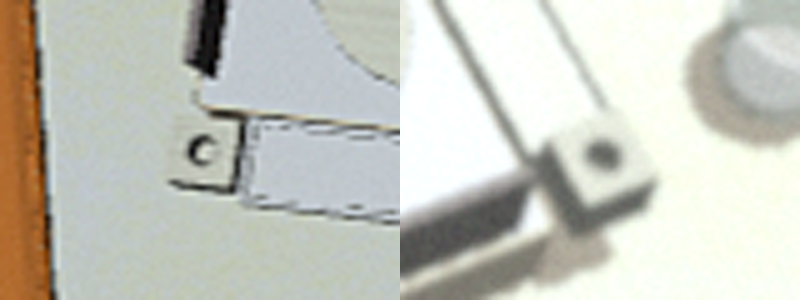

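```bash
python3 - <<'E'
from h import *
togo([.4651-.05,.0677+.007,.197],-.14)
E
```

```text
tool [ 0.4958 -0.2296  0.1955] ytool heading 1.433 shift [ 4.87 11.61 -0.05] spin -1.568571391829059 j7 1.92
```

servo_tool(
  series=[
    [[1,4.87,11.61,0,1.573],[1,4.87,11.61,0,1.573],[1,4.87,11.61,0,1.573],[1,4.87,11.61,0,1.573],[1,4.87,11.61,0,1.573],[1,4.87,11.61,0,1.573],[1,4.87,11.61,0,1.573],[1,4.87,11.61,0,1.573],[1,4.87,11.61,0,1.573],[1,4.87,11.61,0,1.573],[1,4.87,11.61,0,1.573],[1,4.87,11.61,0,1.573],[1,4.87,11.61,0,1.573],[1,4.87,11.61,0,1.573],[1,4.87,11.61,0,1.573],[1,4.87,11.61,0,1.573]],
  ],
)

```text
t: 5.12
tool_pos: [0.4153, 0.074, 0.196]
ee_rot: [-0.0, 0.756, 0.655, -0.001]
contact_force: [0.2, 0.0, -2.2]
grip_width: 0.111
finger_force: 30.0
```

```bash
python3 - <<'E'
from h import *
im=look("wrist","w3"); print(proj(im,[[.477,.1519,.07],[.463,.057,.05],[.557,.0437,.08]]))
togo([.4651,.0677,.157],-.14)
E
```

```text
[[394.68174637 120.57109245]
 [382.75563808 243.87627222]
 [517.68128026 255.8295638 ]]
tool [0.4154 0.074  0.1961] ytool heading -0.139 shift [0.03 2.01 1.56] spin 0.0011033062146807993 j7 -0.46
```

View pics/w3.png

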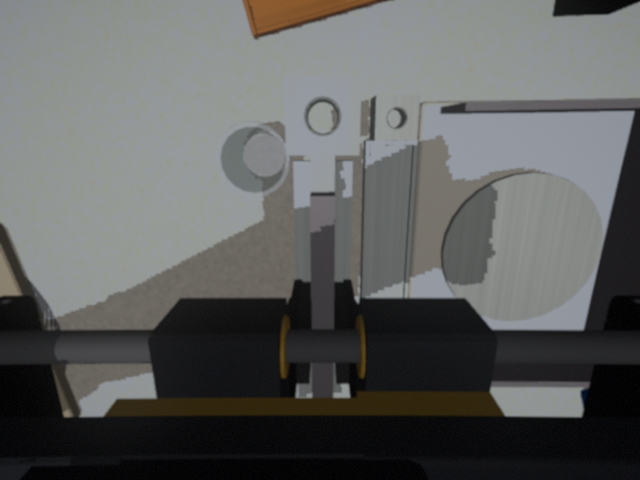

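```bash
python3 - <<'E'
from h import *
im=eyes.get_image("wrist"); t,R=axes()
h=plane(im,[322,116],t[2]-.012)[0]; k=plane(im,[396,118],.07)[0]
print("hole",h,"knuckle",k, "delta tool",R.inv().apply(k-h)/.025)
for a,b in [((362,142),(360,297)),((414,142),(409,297))]:
    A,B=plane(im,[a,b],.055); print("lip yaw",yaw(A-B)-np.pi/2, A,B)
for a,b in [((312,195),(311,281)),((335,195),(334,281))]:
    A,B=plane(im,[a,b],t[2]-.002); print("wall yaw",yaw(A-B)-np.pi/2,A,B)
E
```

```text
hole [0.42691658 0.15851418 0.18428833] knuckle [0.47783072 0.15373084 0.07      ] delta tool [0.09352358 2.04957177 4.56876715]
lip yaw -0.12013383969862601 [0.45438081 0.14040834 0.055     ] [0.43917338 0.01443049 0.055     ]
lip yaw -0.09813034676713617 [0.49267882 0.13498355 0.055     ] [0.48025006 0.00873467 0.055     ]
wall yaw -0.1587151947824048 [0.41895554 0.12983121 0.19428833] [0.41319444 0.09383813 0.19428833]
wall yaw -0.1402188632846313 [0.4278689  0.12858514 0.19428833] [0.42277541 0.09249823 0.19428833]
```

servo_tool(
  series=[
    [[1,0.06,1.2,0,-0.009],[1,0.06,2.06,0,-0.009],[1,0.06,2.06,1.2,-0.009],[1,0.06,2.06,2.4,-0.009],[1,0.06,2.06,3.0,-0.009],[1,0.06,2.06,3.24,-0.009],[1,0.06,2.06,3.24,-0.009],[1,0.06,2.06,3.24,-0.009]],
  ],
)

```text
t: 5.88
tool_pos: [0.4674, 0.0686, 0.1166]
ee_rot: [0.0, 0.752, 0.66, 0.0]
contact_force: [0.6, 0.0, -0.3]
grip_width: 0.116
finger_force: 30.0
```

```bash
python3 - <<'E'
from h import *
im=look("wrist","w4")
a=cv2.resize(im["color"][40:340,180:480,::-1],None,fx=2,fy=2,interpolation=cv2.INTER_CUBIC); 
im=eyes.get_image("scene"); b=cv2.resize(im["color"][230:350,340:460,::-1],None,fx=3,fy=5,interpolation=cv2.INTER_CUBIC)
b=b[:,:200*1] if 0 else cv2.resize(im["color"][230:350,400-20:400+20+0,::-1],(200,600))
cv2.imwrite("pics/w4.png",a)
togo([.4651,.0677,.102],-.13)
E
```

```text
tool [0.4679 0.0688 0.1173] ytool heading -0.13 shift [-0.06 -0.11  0.61] spin -0.0004037241393923807 j7 -0.33
```

View pics/w4.png

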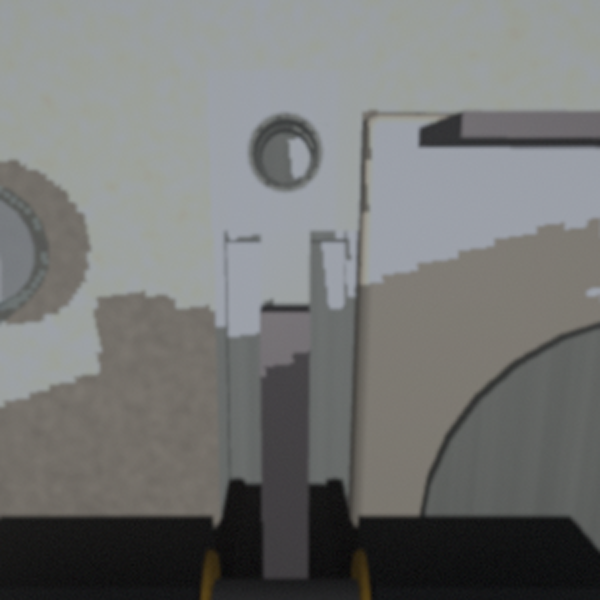

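```bash
python3 - <<'E'
from h import *
im=eyes.get_image("wrist"); g=cv2.GaussianBlur(cv2.cvtColor(im["color"],cv2.COLOR_RGB2GRAY),(3,3),0)
L=cv2.createLineSegmentDetector().detect(g[40:340,180:480])[0].reshape(-1,4)+[180,40,180,40]
for l in L:
    if abs(l[3]-l[1])>25 and abs(l[0]-l[2])<.12*abs(l[3]-l[1]):
        if l[1]>l[3]: l=l[[2,3,0,1]]
        A,B=plane(im,[l[:2],l[2:]],.055); print(l.round(1),"yaw@.055",round(yaw(A-B)-np.pi/2,3))
im=eyes.get_image("top"); g=cv2.cvtColor(im["color"],cv2.COLOR_RGB2GRAY)
L=cv2.createLineSegmentDetector().detect(g[190:310,190:310])[0].reshape(-1,4)+[190,190,190,190]
print("top")
for l in L:
    if abs(l[0]-l[2])>25:
        A,B=plane(im,[l[:2],l[2:]],.06); y=yaw(A-B)-np.pi/2; print(l.round(1),round((y+1.57)%np.pi-1.57,3))
    elif abs(l[1]-l[3])>25:
        A,B=plane(im,[l[:2],l[2:]],.06); y=yaw(A-B); print(l.round(1),"v",round((y+1.57)%np.pi-1.57,3))
E
```

```text
[360.2  96.9 358.2 151.9] yaw@.055 -0.139
[363.1 103.1 364.5 129.4] yaw@.055 -0.038
[334.3 155.6 334.1 189.4] yaw@.055 -0.129
[362.9 133.1 359.3 179.5] yaw@.055 -0.178
[356.4 153.1 356.3 181.9] yaw@.055 -0.106
[333.9 283.1 333.5 328.1] yaw@.055 -0.128
[309.9 284.4 311.2 329.4] yaw@.055 -0.113
[289.8 156.9 290.4 199.4] yaw@.055 -0.143
[334.4 216.9 333.6 278.1] yaw@.055 -0.135
[355.1 194.4 352.3 278.1] yaw@.055 -0.137
[309.7 225.6 310.5 279.4] yaw@.055 -0.125
[293.4 164.4 293.8 195.6] yaw@.055 -0.142
[360.8 184.4 357.  281.9] yaw@.055 -0.138
top
[295.7 217.6 215.4 208.5] -0.136
[268.1 280.7 293.1 284.4] -0.166
[238.9 297.2 228.4 246.8] v 0.214
[209.1 201.4 299.1 211.6] -0.136
[289.7 275.5 296.9 218. ] v -0.135
[221.7 225.7 230.1 287.1] v 0.148
[205.3 226.8 209.3 201. ] v -0.126
[239.1 249.2 243.6 275.5] v 0.175
[226.4 282.1 219.1 223.2] v 0.137
[296.  249.3 292.7 275.6] v -0.133
[302.7 224.3 295.7 280.6] v -0.136
[216.5 254.4 213.3 229.4] v 0.144
```

```bash
python3 - <<'E'
from h import *
im=eyes.get_image("wrist");t,R=axes();b=t[2]-.052;print(t,b)
f=lambda u,z:(R.inv().apply(plane(im,u,z)-t)*1000).round(1)
print("lip R",f([[353.7,236],[359,233]],.055)); print("L/R foot cand",f([[290.1,178],[293.6,180],[356.4,167]],b+.006),"same as lip",f([[290.1,178],[293.6,180],[356.4,167]],.055))
print("wall",f([[334,247],[310.1,252]],b+.05), "hole",f([323,116],b+.04))
print(proj(im,[[.4778,.1535,.07],[.477,.1519,.07]]))
E
```

```text
[0.46764096 0.06877372 0.11700999] 0.06500999429834659
lip R [[21.4 18.3 62.1]
 [23.2 21.3 62.1]]
L/R foot cand [[ 56.8 -16.3  46. ]
 [ 55.8 -14.5  46. ]
 [ 62.3  17.2  46.1]] same as lip [[ 54.8 -17.6  62. ]
 [ 53.7 -15.7  62. ]
 [ 60.7  18.7  62.1]]
wall [[34.3  4.8  2. ]
 [32.1 -5.   2. ]] hole [[85.4  0.3 12.1]]
[[320.00985462 118.762388  ]
 [318.81893254 122.42606748]]
```

servo_tool(
  series=[
    [[1,0.02,0.07,0,0.006],[1,0.02,0.07,0,0.006],[1,0.02,0.07,0.15,0.006],[1,0.02,0.07,0.3,0.006],[1,0.02,0.07,0.4,0.006],[1,0.02,0.07,0.5,0.006],[1,0.02,0.07,0.55,0.006],[1,0.02,0.07,0.58,0.006],[1,0.02,0.07,0.58,0.006],[1,0.02,0.07,0.58,0.006]],
  ],
)

```text
t: 6.97
tool_pos: [0.4692, 0.0694, 0.1041]
ee_rot: [-0.001, 0.754, 0.657, 0.001]
contact_force: [-16.1, -2.6, 37.4]
grip_width: 0.114
finger_force: 30.0
```

```bash
python3 - <<'E'
from h import *
s=r.read_state();print(s['contact_force'],s['moment']);togo([.4676,.0688,.102],-.136)
im=eyes.get_image("wrist");t,R=axes();b=t[2]-.052
g=cv2.GaussianBlur(cv2.cvtColor(im["color"],cv2.COLOR_RGB2GRAY),(3,3),0)
L=cv2.createLineSegmentDetector().detect(g[40:340,180:480])[0].reshape(-1,4)+[180,40,180,40]
for l in L:
    if l[1]>l[3]: l=l[[2,3,0,1]]
    if abs(l[3]-l[1])>20 and abs(l[0]-l[2])<8:
        p=plane(im,[l[:2],l[2:]],.055); print(l.round(1),(R.inv().apply(p-t)*1000).round(1)[:,:2].tolist())
E
```

```text
[-16.14067318  -2.55265222  37.38358553] [-0.51296648  3.65523657  0.02802867]
tool [0.4692 0.0694 0.1041] ytool heading -0.137 shift [-0.03 -0.06  0.08] spin -0.0010546145632766013 j7 -0.32
[293.9 279.5 289.5 301.7] [[-0.2, -16.0], [-13.8, -18.8]]
[355.1 278.  354.2 299.4] [[0.7, 18.3], [-12.4, 18.1]]
[360.3 155.6 359.3 184.4] [[67.6, 19.2], [53.1, 19.1]]
[355.9 156.9 355.4 184.4] [[67.0, 17.0], [53.1, 17.1]]
[360.8  95.6 358.6 149.4] [[95.8, 18.5], [70.7, 18.2]]
[334.4 156.9 334.4 190.6] [[67.0, 6.1], [49.8, 6.2]]
[363.4 106.9 364.5 130.7] [[90.7, 20.0], [79.7, 20.9]]
[287.8 176.9 290.6 198.3] [[56.9, -17.8], [45.8, -16.7]]
[285.  160.6 286.1 203.1] [[65.1, -19.0], [43.3, -19.1]]
[362.5 315.6 364.9 338.2] [[-22.7, 23.2], [-37.6, 25.1]]
[334.1 283.1 333.7 328.1] [[-2.4, 6.6], [-30.9, 6.6]]
[282.1 315.6 279.4 338.3] [[-22.7, -23.3], [-37.6, -25.4]]
[309.7 284.4 311.  328.1] [[-3.1, -7.2], [-30.8, -6.7]]
[354.8 196.9 352.7 278.1] [[46.6, 17.0], [0.7, 17.0]]
[309.3 228.1 310.3 279.4] [[29.7, -7.1], [-0.1, -6.8]]
[334.6 219.4 333.9 279.4] [[34.5, 6.5], [-0.1, 6.5]]
[181.7 151.6 188.3 173.1] [[69.5, -70.8], [58.8, -68.7]]
[360.6 189.3 357.7 278.1] [[50.5, 19.9], [0.7, 19.8]]
```

servo_tool(
  series=[
    [[1,0,0,-0.04,0],[1,0,0,-0.04,0],[1,0,0,-0.04,0]],
  ],
)

```text
t: 7.27
tool_pos: [0.4691, 0.0694, 0.1042]
ee_rot: [-0.001, 0.754, 0.657, 0.001]
contact_force: [-11.6, -0.5, 24.9]
grip_width: 0.112
finger_force: 30.0
```

```bash
python3 - <<'E'
from h import *
s=r.read_state();print(s['contact_force'],s['moment']);togo([.4676,.0688,.102],-.136)
E
```

```text
[-11.60418724  -0.45646057  24.8988251 ] [-0.14986564  2.46597342 -0.02380573]
tool [0.4691 0.0694 0.1042] ytool heading -0.137 shift [-0.03 -0.06  0.09] spin -0.0008746940772561551 j7 -0.32
```

servo_tool(
  series=[
    [[1,0,0,-0.07,0],[1,0,0,-0.07,0],[0.8,0,0,-0.07,0],[0.8,0,0,-0.07,0],[0.8,0,0,-0.07,0],[0.8,0,0,-0.07,0],[0.8,0,0,-0.07,0],[0.8,0,0,-0.07,0]],
  ],
)

```text
t: 7.93
tool_pos: [0.4688, 0.0688, 0.1042]
ee_rot: [-0.0, 0.754, 0.657, -0.0]
contact_force: [-0.3, -0.9, -1.0]
grip_width: 0.193
finger_force: 0.2
```

```bash
python3 - <<'E'
from h import *
s=r.read_state();print(s['contact_force'],s['moment'],s['grip_width'],s['finger_force']);togo([.4676,.0688,.102],-.136)
im=eyes.get_image("scene");print(proj(im,[[.4778,.1535,.09],[.465,.059,.1]]))
a=cv2.resize(im["color"][240:350,360:460,::-1],None,fx=5,fy=5,interpolation=cv2.INTER_CUBIC)
cv2.imwrite("pics/s2.png",cv2.convertScaleAbs(a,alpha=1.3))
E
```

```text
[-0.3043142  -0.90323557 -0.96171198] [-0.05582331  0.15049013 -0.01785423] 0.1934387993126612 0.2250134071073262
tool [0.4688 0.0688 0.1042] ytool heading -0.137 shift [-0.01 -0.05  0.09] spin -0.0010590366556488817 j7 -0.32
[[421.95195872 322.32218026]
 [397.53177919 276.39555279]]
```

View pics/s2.png

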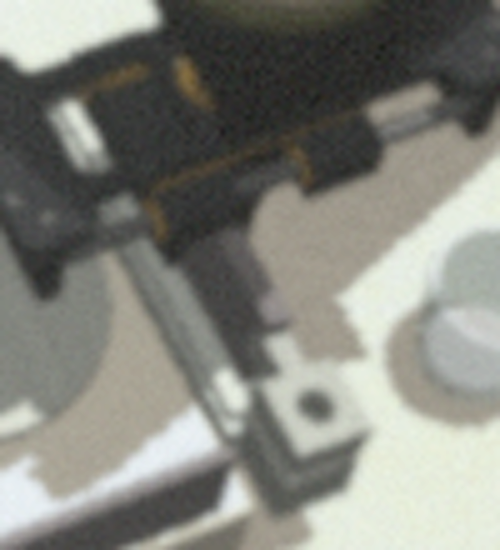

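servo_tool(
  series=[
    [[0.7,0,0,0,0],[0.7,0,0,0,0],[0.7,0,0,0,0],[0.7,0,0,0,0],[0.7,0,0,-1,0],[0.7,0,0,-2.5,0],[0.7,0,0,-4,0],[0.7,0,0,-4,0],[0.7,0,0,-4,0]],
  ],
)

```text
t: 8.73
tool_pos: [0.4702, 0.0692, 0.2065]
ee_rot: [0.001, 0.754, 0.657, 0.002]
contact_force: [0.3, -0.1, -1.2]
grip_width: 0.298
finger_force: 0.0
```

```bash
python3 - <<'E'
from h import *
t,R=axes();print(t)
im=eyes.get_image("wrist"); cv2.imwrite("pics/w5.png",im["color"][30:330,170:470,::-1])
im2=eyes.get_image("scene")
a=cv2.resize(im2["color"][260:350,380:440,::-1],None,fx=5,fy=5,interpolation=cv2.INTER_CUBIC)
w=cv2.imread("pics/w5.png"); w=cv2.resize(w,(450,450)); cv2.imwrite("pics/w5.png",np.hstack([cv2.convertScaleAbs(w,alpha=1.3),cv2.convertScaleAbs(a,alpha=1.3)]))
E
```

```text
[0.47017095 0.06920345 0.20647526]
```

View pics/w5.png

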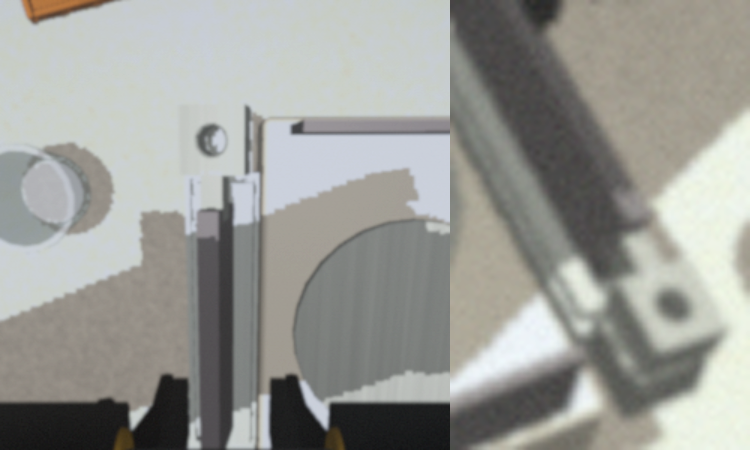

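```bash
python3 - <<'E'
from h import *
t,R=axes()
im=eyes.get_image("wrist")
k=plane(im,[311.5,123],.09)[0];a=plane(im,[309.3,172],.1)[0];b=plane(im,[310,300],.1)[0]
print("hole",k,"wall",a,b,"yaw",yaw(a-b)-np.pi/2); f=lambda p:(R.inv().apply(p-t)*1000).round(1)
print(f(k),f(a),f(b))
g=cv2.GaussianBlur(cv2.cvtColor(im["color"],cv2.COLOR_RGB2GRAY),(3,3),0)
L=cv2.createLineSegmentDetector().detect(g[90:300,280:360])[0].reshape(-1,4)+[280,90,280,90]
for l in L:
    if l[1]>l[3]: l=l[[2,3,0,1]]
    if abs(l[3]-l[1])>12 and abs(l[0]-l[2])<8:
        p=plane(im,[l[:2],l[2:]],.055); print(l.round(1),f(p)[:,:2].tolist())
for n,c in [("top",(202,280)),("scene",(422,322))]:
    im=eyes.get_image(n);print(n,proj(im,[k,[.4778,.1535,.09]]).round(1))
E
```

```text
hole [0.47304027 0.15331199 0.09      ] wall [0.46736514 0.1228529  0.1       ] [0.45417507 0.03051714 0.1       ] yaw -0.1418890232565242
[ 84.3  -7.1 113.8] [ 53.4  -8.6 103.8] [-39.9  -9.  103.8]
[349.7 283.1 349.8 298.1] [[-46.2, 23.7], [-60.4, 24.1]]
[294.9 283.1 294.8 298.1] [[-46.2, -23.4], [-60.4, -23.9]]
[327.3 148.1 327.6 298.1] [[66.5, 4.0], [-60.4, 4.8]]
[320.4 146.8 320.9 166.9] [[67.5, -1.3], [52.3, -1.0]]
[335.7  98.1 335.2 145.6] [[102.3, 10.1], [68.4, 10.1]]
[348.3 108.1 348.1 169.4] [[95.4, 19.5], [50.4, 20.3]]
[318.1 171.9 318.3 186.9] [[48.5, -3.2], [36.7, -3.0]]
[339.7 123.1 338.5 141.9] [[84.8, 13.2], [71.1, 12.5]]
[343.3 109.4 343.1 140.6] [[94.5, 15.8], [72.1, 16.0]]
[345.1 145.6 344.8 170.6] [[68.4, 17.7], [49.4, 17.8]]
[303.7 189.4 305.3 298.1] [[34.7, -14.7], [-60.4, -14.7]]
[340.5 150.6 339.9 174.4] [[64.7, 14.2], [46.5, 14.0]]
[348.8 174.3 346.4 288.1] [[46.6, 21.0], [-50.9, 21.0]]
[297.5 149.3 298.7 175.6] [[65.6, -19.0], [45.6, -18.5]]
[344.5 178.1 342.8 290.6] [[43.6, 17.6], [-53.2, 17.9]]
[318.  193.1 318.6 298.1] [[31.7, -3.3], [-60.4, -3.1]]
top [[199.6 283.7]
 [199.6 281.6]]
scene [[424.1 321. ]
 [422.  322.3]]
```

servo_tool(
  series=[
    [[0.6,0,-0.2,0,0],[0.6,0,-0.2,1.5,0],[0.6,0,-0.2,3,0],[0.6,0,-0.2,4,0],[0.6,0,-0.2,4.06,0],[0.6,0,-0.2,4.06,0],[1,0,-0.2,4.06,0],[1,0,-0.2,4.06,0],[1,0,-0.2,4.06,0],[1,0,-0.2,4.06,0],[1,0,-0.2,4.06,0],[1,0,-0.2,4.06,0],[1,0,-0.2,3.9,0],[1,0,-0.2,3.6,0],[1,0,-0.11,3.6,0],[1,0,-0.11,3.6,0],[1,0,-0.11,3.6,0],[1,0,-0.11,3.6,0]],
  ],
)

```text
t: 10.48
tool_pos: [0.4658, 0.0692, 0.114]
ee_rot: [-0.0, 0.754, 0.657, -0.0]
contact_force: [0.0, -0.3, -1.5]
grip_width: 0.114
finger_force: 30.0
```

```bash
cat >> h.py <<'E'
def lines(box,z,vert=True,minlen=20):
    im=eyes.get_image("wrist");t,R=axes();x0,y0,x1,y1=box
    g=cv2.GaussianBlur(cv2.cvtColor(im["color"],cv2.COLOR_RGB2GRAY),(3,3),0)
    L=cv2.createLineSegmentDetector().detect(g[y0:y1,x0:x1])[0].reshape(-1,4)+[x0,y0,x0,y0]
    for l in sorted(L.tolist()):
        if l[1]>l[3]: l=l[2:]+l[:2]
        if abs(l[3]-l[1])>minlen and abs(l[0]-l[2])<8:
            p=plane(im,[l[:2],l[2:]],z); print(np.round(l,1),(R.inv().apply(p-t)*1000).round(1)[:,:2].tolist())
E
python3 - <<'E'
from h import *
s=r.read_state();print(s['contact_force'],s['moment'],s['grip_width']);togo([.4673,.0696,.104],-.136)
lines((280,90,370,300),.055)
t,R=axes();im=look("wrist","w6",(230,40,410,300),2.3)
E
```

```text
[ 0.04935586 -0.3342592  -1.54992968] [-0.1340612   0.09514691 -0.02053278] 0.11373718409253056
tool [0.4658 0.0692 0.114 ] ytool heading -0.137 shift [0.03 0.06 0.4 ] spin -0.0010538493954326267 j7 -0.33
[309.3 226.8 310.7 279.4] [[27.7, -7.4], [-4.4, -6.9]]
[334.4 158.1 334.3 190.6] [[65.6, 6.4], [48.2, 6.5]]
[334.5 218.1 333.9 278.1] [[32.8, 6.8], [-3.6, 6.8]]
[339.6 164.2 343.1 194.2] [[62.5, 9.2], [46.2, 11.4]]
[355.7 158.1 355.5 181.9] [[65.6, 17.8], [53.0, 18.0]]
[360.5 151.9 356.4 298.1] [[68.9, 20.3], [-16.5, 20.4]]
[360.8  95.7 359.1 148.2] [[96.6, 19.5], [70.8, 19.4]]
[364.8 185.6 361.1 294.4] [[51.0, 23.1], [-14.1, 23.1]]
[365.5  98.1 363.8 179.4] [[95.4, 21.9], [54.3, 22.5]]
```

View pics/w6.png

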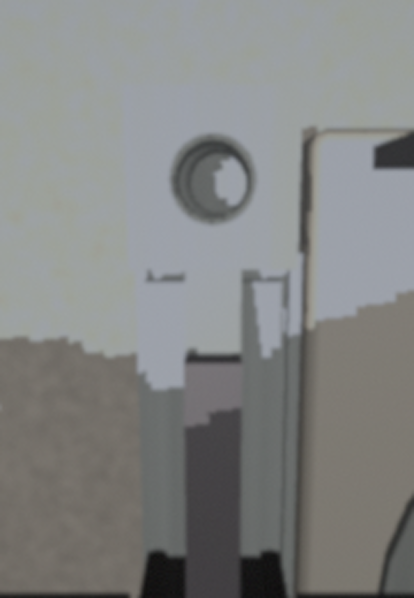

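```bash
python3 - <<'E'
from h import *
t,R=axes();im=eyes.get_image("wrist");b=t[2]-.0535
h=plane(im,[230+213/2.3,40+178/2.3],b+.04)[0];h2=h*[1,1,0]+[0,0,b+.022];h3=h*[1,1,0]+[0,0,.07]
print(((proj(im,[h,h2,h3])-[230,40])*2.3).round(1), (R.inv().apply(h-t)*1000).round(1))
k=plane(im,[230+217/2.3,40+178/2.3],.07)[0]; print((R.inv().apply(k-h)*1000).round(1))
E
```

```text
[[213.  178. ]
 [212.8 180.9]
 [212.7 182.6]] [84.8  0.  13.5]
[ 0.9  0.9 30.5]
```

servo_tool(
  series=[
    [[1,0.02,0.07,0,0],[1,0.02,0.07,0.1,0],[1,0.02,0.07,0.2,0],[1,0.02,0.07,0.28,0],[1,0.02,0.07,0.34,0],[1,0.02,0.07,0.38,0],[1,0.02,0.07,0.38,0]],
  ],
)

```text
t: 11.22
tool_pos: [0.4678, 0.0694, 0.1045]
ee_rot: [-0.0, 0.754, 0.657, -0.0]
contact_force: [-0.8, 0.3, -1.5]
grip_width: 0.109
finger_force: 30.0
```

```bash
python3 - <<'E'
from h import *
s=r.read_state();print(s['contact_force'],s['moment']);togo([.4673,.0696,.104],-.136)
E
```

```text
[-0.7872132   0.30207973 -1.45036874] [-0.07326411  0.05971693  0.00840616]
tool [0.4678 0.0694 0.1045] ytool heading -0.137 shift [ 0.   -0.02  0.02] spin -0.000982163786706458 j7 -0.32
```

servo_tool(
  series=[
    [[1,0,0,0.04,0],[1,0,0,0.08,0],[1,0,0,0.08,0],[1,0,0,0.08,0]],
  ],
)

```text
t: 11.55
tool_pos: [0.4679, 0.0695, 0.1028]
ee_rot: [-0.0, 0.754, 0.657, 0.0]
contact_force: [-0.5, -0.5, -1.7]
grip_width: 0.113
finger_force: 30.0
```

servo_tool(
  series=[
    [[1,0,0,0.03,0],[1,0,0,0.06,0],[1,0,0,0.06,0],[1,0,0,0.06,0]],
  ],
)

```text
t: 11.88
tool_pos: [0.4679, 0.0695, 0.1013]
ee_rot: [-0.0, 0.754, 0.657, -0.0]
contact_force: [0.1, 0.3, -1.4]
grip_width: 0.11
finger_force: 30.0
```

servo_tool(
  series=[
    [[1,0,0,0.03,0],[1,0,0,0.06,0],[1,0,0,0.09,0],[1,0,0,0.09,0],[1,0,0,0.09,0]],
  ],
)

```text
t: 12.3
tool_pos: [0.4682, 0.0695, 0.101]
ee_rot: [-0.0, 0.754, 0.657, 0.0]
contact_force: [-11.2, -2.5, 27.1]
grip_width: 0.114
finger_force: 30.0
```

servo_tool(
  series=[
    [[1,0,0,0.03,0],[1,0,0,0.05,0],[1,0,0,0.05,0],[1,0,0,0.05,0]],
  ],
)

```text
t: 12.63
tool_pos: [0.4682, 0.0696, 0.1006]
ee_rot: [-0.001, 0.754, 0.657, 0.0]
contact_force: [-17.6, -4.0, 40.0]
grip_width: 0.111
finger_force: 30.0
```

servo_tool(
  series=[
    [[1,0,0,-0.1,0],[1,0,0,-0.14,0],[0.82,0,0,-0.14,0],[0.82,0,0,-0.14,0],[0.75,0,0,-0.14,0],[0.7,0,0,-0.14,0],[0.7,0,0,-0.14,0],[0.7,0,0,-0.14,0],[0.7,0,0,-2,0],[0.7,0,0,-4,0],[0.7,0,0,-4,0],[0.7,0,0,-4,0]],
  ],
)

```text
t: 13.63
tool_pos: [0.47, 0.0699, 0.2018]
ee_rot: [0.001, 0.754, 0.657, 0.003]
contact_force: [0.6, -0.2, -0.7]
grip_width: 0.297
finger_force: 0.0
```

```bash
python3 - <<'E'
from h import *
togo([.4679,.0696,.2],-.136)
lines((280,90,370,300),.055)
E
```

```text
tool [0.47   0.0699 0.2018] ytool heading -0.137 shift [-0.03 -0.08  0.07] spin -0.001233815096591595 j7 -0.37
[311.7 190.6 312.1 298.1] [[34.5, -6.9], [-58.7, -7.3]]
[326.3 191.9 325.6 298.1] [[33.5, 4.7], [-58.8, 4.4]]
[341.9 178.1 340.1 295.6] [[44.3, 16.9], [-56.5, 16.8]]
[341.8 106.9 340.9 144.4] [[96.6, 16.0], [69.8, 15.8]]
[341.8 144.4 342.3 173.1] [[69.9, 16.4], [48.2, 17.2]]
[346.2 109.4 345.4 171.9] [[94.9, 19.3], [49.2, 19.5]]
[346.4 176.8 344.2 291.9] [[45.3, 20.4], [-53.0, 20.4]]
[366.8 233.1 365.  268.1] [[-0.4, 38.0], [-31.1, 37.6]]
```

```bash
python3 - <<'E'
from h import *
w=eyes.get_image("wrist")["color"][80:320,240:400,::-1]
s=eyes.get_image("scene")["color"][230:350,340:440,::-1]
t=eyes.get_image("top")["color"][265:305,180:300,::-1]
f=lambda a,x,y: cv2.convertScaleAbs(cv2.resize(a,(x,y),interpolation=cv2.INTER_CUBIC),alpha=1.3)
cv2.imwrite("pics/m1.png",np.vstack([np.hstack([f(w,267,400),f(s,333,400)]),f(t,600,200)]))
E
```

```text
(no output)
```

View pics/m1.png

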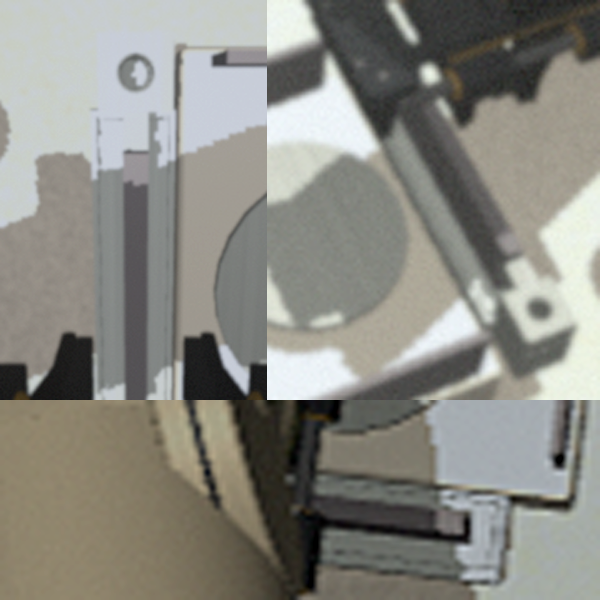

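```bash
python3 - <<'E'
from h import *
im=eyes.get_image("wrist"); print("gate hole",plane(im,[320.9,123.2],.09)[0])
togo([.6427,.2299,.16],-.137)
E
```

```text
gate hole [0.47772394 0.15267983 0.09      ]
tool [0.4673 0.0693 0.1965] ytool heading -0.137 shift [7.32 6.08 1.44] spin -4.078407397578587e-06 j7 -0.37
```

servo_tool(
  series=[
    [[0.5,7.32,6.08,0,0],[0.5,7.32,6.08,0,0],[0.5,7.32,6.08,0,0],[0.5,7.32,6.08,0,0],[0.5,7.32,6.08,0,0],[0.5,7.32,6.08,0.5,0],[0.5,7.32,6.08,1,0],[0.5,7.32,6.08,1,0],[0.5,7.32,6.08,1,0],[0.5,7.32,6.08,1,0]],
  ],
)

```text
t: 14.72
tool_pos: [0.6433, 0.2287, 0.1732]
ee_rot: [0.0, 0.754, 0.657, -0.0]
contact_force: [0.6, -0.6, 0.4]
grip_width: 0.5
finger_force: 0.0
```

```bash
python3 - <<'E'
from h import *
togo([.6427,.2299,.16],-.137)
im=look("wrist","w7"); u=proj(im,[.6427,.2299,.074])[0];print(u)
for n in ["wrist","top","scene"]:
    im=eyes.get_image(n); u=proj(im,[.6427,.2299,.074])[0]; x,y=u.astype(int); c=im["color"][y-25:y+25,x-25:x+25].astype(int)
    m=(c.min(2)>90).astype(np.uint8); k,l,st,ce=cv2.connectedComponentsWithStats(m); print(n,u,[(a[4],(b+[x-25,y-25]).round(1)) for a,b in zip(st[1:],ce[1:]) if a[4]>15])
E
```

```text
tool [0.6433 0.2287 0.1732] ytool heading -0.138 shift [ 0.05 -0.03  0.53] spin -0.0014229404784911193 j7 -0.43
[321.21169681 249.0354444 ]
wrist [320.80976892 249.12662553] [(np.int32(668), array([317.1, 265.2])), (np.int32(526), array([325.2, 240.5]))]
top [169.41994509 211.0200544 ] [(np.int32(21), array([157.2, 198.3])), (np.int32(28), array([159.2, 225.9]))]
scene [367.15771816 410.84104786] [(np.int32(16), array([362.8, 387.2])), (np.int32(20), array([373.4, 397. ])), (np.int32(396), array([385.4, 416.9])), (np.int32(142), array([346.3, 427.6]))]
```

View pics/w7.png

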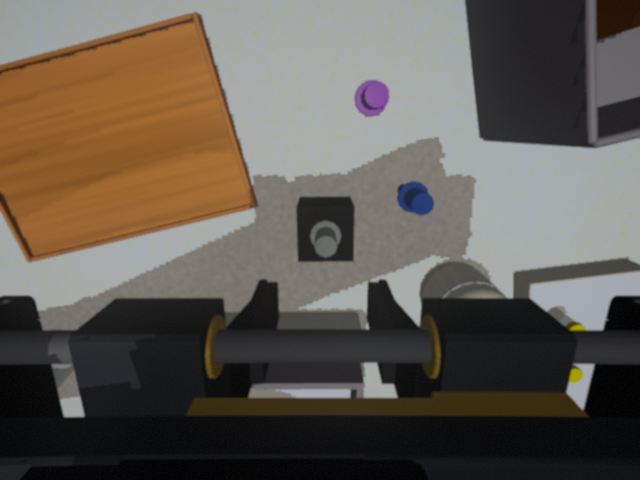

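```bash
python3 - <<'E'
from h import *
im=eyes.get_image("wrist"); p=plane(im,[325,243.5],.074)[0]; q=plane(im,[325.5,237],.048)[0];print(p,q)
togo([(p[0]+q[0])/2,(p[1]+q[1])/2,.073],-.137)
E
```

```text
[0.64629757 0.23421207 0.074     ] [0.64653388 0.23118952 0.048     ]
tool [0.6436 0.2297 0.174 ] ytool heading -0.138 shift [0.13 0.09 4.04] spin -0.0005338162386776535 j7 -0.43
```

servo_tool(
  series=[
    [[0.5,0.13,0.09,0,0],[0.5,0.13,0.09,1.5,0],[0.5,0.13,0.09,3,0],[0.5,0.13,0.09,3.9,0],[0.5,0.13,0.09,4.0,0],[0.5,0.13,0.09,4.0,0],[0.5,0.13,0.09,4.0,0],[1,0.13,0.09,4.0,0],[1,0.13,0.09,4.0,0],[1,0.13,0.09,4.0,0],[1,0.13,0.09,4.0,0],[1,0.13,0.09,4.0,0],[1,0.13,0.09,4.0,0]],
  ],
)

```text
t: 16.05
tool_pos: [0.6464, 0.233, 0.0732]
ee_rot: [0.0, 0.754, 0.657, 0.0]
contact_force: [-0.1, 0.2, 1.9]
grip_width: 0.174
finger_force: 30.0
```

servo_tool(
  series=[
    [[1,0,0,-0.5,0],[1,0,0,-1.5,0],[1,0,0,-3,0],[1,0,0,-4.5,0],[1,0,0,-5,0],[1,0,0,-5,0],[1,0,0,-5,0],[1,0,0,-5,0],[1,0,0,-5,0]],
  ],
)

```text
t: 16.8
tool_pos: [0.6454, 0.2327, 0.1962]
ee_rot: [-0.0, 0.754, 0.657, -0.001]
contact_force: [0.2, 0.2, -0.9]
grip_width: 0.172
finger_force: 30.0
```

```bash
python3 - <<'E'
from h import *
togo([.4777,.1530,.16],-.137); print(r.read_state()['grip_width'])
im=eyes.get_image("wrist");t,R=axes()
print(proj(im,[t+[0,0,-.029],t+[0,0,-.067]]))
c=im["color"]; cv2.imwrite("pics/w8.png",c[:,:,::-1])
E
```

```text
tool [0.6454 0.2327 0.1962] ytool heading -0.137 shift [-4.07 -6.21  1.47] spin 6.744399209690499e-05 j7 -0.43
0.1724135638678633
[[322.8131123  294.71636464]
 [322.76708281 267.39947055]]
```

servo_tool(
  series=[
    [[1,-4.07,-6.21,0,0],[1,-4.07,-6.21,0,0],[1,-4.07,-6.21,0,0],[1,-4.07,-6.21,0,0],[1,-4.07,-6.21,0,0],[1,-4.07,-6.21,0,0],[1,-4.07,-6.21,1,0],[1,-4.07,-6.21,1.2,0],[1,-4.07,-6.21,1.2,0],[1,-4.07,-6.21,1.2,0],[1,-4.07,-6.21,1.2,0]],
  ],
)

```text
t: 17.77
tool_pos: [0.4791, 0.1535, 0.1683]
ee_rot: [0.0, 0.754, 0.657, 0.0]
contact_force: [-0.9, -1.0, -0.7]
grip_width: 0.175
finger_force: 30.0
```

```bash
python3 - <<'E'
from h import *
togo([.4777,.1530,.119],-.137)
im=eyes.get_image("wrist");t,R=axes()
a=cv2.imread("pics/w8.png")[:,:,::-1].astype(int);b=im["color"].astype(int)
d=np.abs(a-b).max(2); 
# print grey in grid near tip
g=b.mean(2).astype(int)
print("tip proj",proj(im,t+[0,0,-.067])[0],"collar",proj(im,t+[0,0,-.029])[0],"hole",proj(im,[.4777,.153,.09])[0])
for v in range(228,300,4): print(v," ".join("%3d%s"%(g[v,u],"=" if d[v,u]<8 else " ") for u in range(292,356,3)))
E
```

```text
tool [0.4791 0.1535 0.1683] ytool heading -0.137 shift [-0.03 -0.05  1.97] spin -4.0907992954863914e-05 j7 -0.49
tip proj [322.41270952 267.54702772] collar [322.58552297 294.8182855 ] hole [320.2779595  262.04234357]
228 111  112  111   68   59   61   59   60   59   59   60   59   59   59   60   60   60   89   90   60=  87  105 
232 114= 112= 111   82   61   62   59   61   60   61   61   59   61   61   60   60   60   62   62   62=  99  119=
236 110= 113= 114   68   57   57   57   56   57   58   57   57   57   57   58   56   58   57   57   63= 100  120=
240 109  111= 113   98   94   96   96   96   98   98   97   97   97   99   98   99   98   97   96   64= 100  120=
244 110= 110  110   99   97   96   98   97   98   97   97   98   98  100   99  100   99   97   96   65= 102  121=
248 111  110  111   98   96   97   97   96   98   96   98   98   98  100   98   98   97   98   95   65  103  122 
252 110  110  112   99   96   96   97   96   91   68   58   56   65   88   97   99   98   97   94   65  103  121=
256 109  112   96=  96   95   96   97   87   59   57   55   54   65   74=  84  100  
[... 468 characters left out ...]
7   73  106  120=
276 111  110  106   96   93   95   96   85   51=  52=  55=  56=  53=  84   97   99   96   96   97   73  106  122 
280  40=  49=  98   88   89   91   70   63   72   87=  94=  87   76   64   72   96   91   91   93   43   35   58 
284  23=  20=  24=  22=  24=  53=  94=  98=  98   98=  98=  99=  99=  99=  98=  70   25=  22=  23   23=  21=  21 
288  23=  20=  20=  22=  24=  69=  96=  95=  80=  70=  60=  69=  82=  94=  99=  88=  21=  20   21=  20=  20   22=
292  21=  20=  23=  21=  20=  69=  81=  54=  51=  51=  54=  52=  54=  55=  82=  86=  24=  21=  19   20   17   20 
296  20=  20=  21=  21=  20=  57=  49=  48=  50=  51=  52=  53=  54=  54=  53=  70=  21=  21=  23=  22=  18   18
```

servo_tool(
  series=[
    [[1,0.03,0.035,0,0],[1,0.03,0.035,0.2,0],[1,0.03,0.035,0.4,0],[1,0.03,0.035,0.6,0],[1,0.03,0.035,0.7,0],[1,0.03,0.035,0.7,0],[1,0.03,0.035,0.7,0]],
  ],
)

```text
t: 18.4
tool_pos: [0.4794, 0.1539, 0.1501]
ee_rot: [-0.0, 0.754, 0.657, -0.0]
contact_force: [-0.3, -0.0, -0.5]
grip_width: 0.173
finger_force: 30.0
```

servo_tool(
  series=[
    [[1,0,0,0.15,0],[1,0,0,0.3,0],[1,0,0,0.45,0],[1,0,0,0.6,0],[1,0,0,0.7,0],[1,0,0,0.7,0],[1,0,0,0.7,0]],
  ],
)

```text
t: 18.98
tool_pos: [0.4794, 0.1539, 0.1327]
ee_rot: [-0.0, 0.754, 0.657, -0.0]
contact_force: [0.7, 0.8, -0.2]
grip_width: 0.172
finger_force: 30.0
```

Tip is inside the fixed knuckle (65.7 mm); go home to TCP about 0.119.

servo_tool(
  series=[
    [[1,0,0,0.15,0],[1,0,0,0.3,0],[1,0,0,0.4,0],[1,0,0,0.48,0],[1,0,0,0.54,0],[1,0,0,0.54,0],[1,0,0,0.54,0]],
  ],
)

```text
t: 19.57
tool_pos: [0.4795, 0.154, 0.1193]
ee_rot: [-0.0, 0.754, 0.657, 0.0]
contact_force: [0.2, 0.5, -0.2]
grip_width: 0.17
finger_force: 30.0
```

servo_tool(
  series=[
    [[1,0,0,0.04,0],[1,0,0,0.08,0],[1,0,0,0.08,0],[1,0,0,0.08,0]],
  ],
)

```text
t: 19.9
tool_pos: [0.4801, 0.1549, 0.1186]
ee_rot: [-0.0, 0.754, 0.657, 0.001]
contact_force: [-2.8, 2.5, 11.3]
grip_width: 0.173
finger_force: 30.0
```

servo_tool(
  series=[
    [[1,0,0,-0.04,0],[0.75,0,0,-0.04,0],[0.7,0,0,-0.04,0],[0.68,0,0,-0.04,0],[0.68,0,0,-0.04,0],[0.68,0,0,-0.04,0],[0.68,0,0,-0.04,0],[0.68,0,0,-1,0],[0.68,0,0,-2.5,0],[0.68,0,0,-4,0],[0.68,0,0,-4,0],[0.68,0,0,-4,0],[0.68,0,0,-4,0],[0.68,0,0,-4,0]],
  ],
)

```text
t: 21.07
tool_pos: [0.4788, 0.1537, 0.2161]
ee_rot: [-0.0, 0.754, 0.657, -0.001]
contact_force: [0.6, -0.1, -0.4]
grip_width: 0.318
finger_force: 0.0
```

```bash
cat >> h.py <<'E'
def blobs(n,P,rad,lo,hi=256,mn=15):
    """bright blobs near the projection of P"""
    im=eyes.get_image(n); u=proj(im,P)[0]; x,y=u.astype(int); c=im["color"][max(y-rad,0):y+rad,max(0,x-rad):x+rad].astype(int)
    m=((c.min(2)>=lo)&(c.max(2)<hi)).astype(np.uint8); k,l,st,ce=cv2.connectedComponentsWithStats(m)
    print(n,u.round(1),[(int(a[4]),a[:4].tolist(),(b+[x-rad,y-rad]).round(1).tolist()) for a,b in zip(st[1:],ce[1:]) if a[4]>mn]); return im
E
python3 - <<'E'
from h import *
im=eyes.get_image("wrist");t,R=axes();print(t,r.read_state()['grip_width'])
for z in (.12,.094): print(proj(im,[.478,.1535,z])[0].round(1))
g=im["color"].mean(2).astype(int); u=proj(im,[.478,.1535,.12])[0].astype(int)
for v in range(u[1]-24,u[1]+20,4): print(v," ".join("%3d"%g[v,x] for x in range(u[0]-33,u[0]+33,3)))
im=eyes.get_image("scene"); u=proj(im,[.478,.1535,.12])[0]; print("scene",u,proj(im,[.478,.1535,.094]));u=u.astype(int);g=im["color"].mean(2).astype(int)
for v in range(u[1]-10,u[1]+22,2): print(v," ".join("%3d"%g[v,x] for x in range(u[0]-16,u[0]+18,2)))
E
```

```text
[0.4788387  0.15367701 0.21607344] 0.3187479048528563
[321.3 252.4]
[321.4 241.2]
228 109 113 112 113 111 111  98  98  98  89  85  92  96  91  84  92 102  99  98  68  99 122
232 111 114 113 113 112 111  99  96  81  98 100  95  88  96 102  98  86  99  97  68 100 123
236 113 113 115 113 114 114  98  91  98  90  59  56  55  58  65  95 100  96  98  65 100 122
240 112 112 111 111 108  76  98  93 100  59  54  55  57  58  57  70 103  95  98  65 100 124
244 114 111 114 113 101  84  97  95  95  52  76  92  97  94  78  59 101  98  98  74 101 123
248 113 116 117 114 112 105  98  95  90  87  97  97  99 100  99  93  97  95  99  82 102 123
252 113 112 113 113 109 105  98  97  89  95  97 100 100 100 102 103  98  98  99  82 103 123
256 113 112 113 114 111 105 100  98  97  96  98  99  98 101 102 102 101  98 101  83 105 123
260 113 111 112 113 111 103 109 110 109 104  98  97 100 101 100 107 110 109 106  80 105 123
264 115 114 111 111 112 105 110 109 110 107 100  96  98  98 103 110 109 109 106  78 106 123
268 115 116 115 113 111 105 109 111 110 107 100  98  97  97 103 110 109 109 106  81 107 123
scene 
[... 509 characters left out ...]
  97  87  84  94  98  96 100 116 118 112 114 117 116
318 104  96  93  94  95  81  69  84  83  86  99 115 117 116 116 115 115
320 102  85  92  97  95  73  68  67  69  74  95 109 116 117 118 112 114
322  96  70  84  93  94  82  70  68  68  85  90 103 113 118 112 116 133
324  83  67  71  88  86  86  80  77  81  93  93  99 110 116 118 118 157
326  78  65  67  82  88  87  90  93  95  89  95  96 101 113 116 145 171
328  68  64  65  69  86  95  92  91  92  93  88  78  89 113 125 164 178
330  67  65  65  64  74  93  97  90  85  77  71  72  98 114 117 156 176
332  79  66  63  66  67  80  83  72  70  69  70  78 106 113 113 138 170
334 102  80  63  67  67  70  73  73  68  69  71  88 115 116 115 120 142
```

```bash
cat >> h.py <<'E'
def circ(n,box,rmin,rmax,k=4,p2=22,z=0.02):
    im=eyes.get_image(n); x0,y0,x1,y1=box
    g=cv2.cvtColor(im["color"][y0:y1,x0:x1],cv2.COLOR_RGB2GRAY); g=cv2.GaussianBlur(cv2.resize(g,None,fx=k,fy=k,interpolation=cv2.INTER_CUBIC),(5,5),0)
    c=cv2.HoughCircles(g,cv2.HOUGH_GRADIENT,1,8*k,param1=60,param2=p2,minRadius=int(rmin*k),maxRadius=int(rmax*k))
    if c is None: print("none"); return im
    for a in c[0]:
        u=[x0+a[0]/k,y0+a[1]/k]; P=plane(im,u,z)[0]; dep=abs(((P-im["T"][:3,3])@im["T"][:3,:3])[2]); print(np.round(u,1),"r",a[2]/k,"diam mm",round(2000*a[2]/k*dep/im["camera_matrix"][0,0],1),P.round(4))
    return im
E
python3 - <<'E'
from h import *
circ("top",(385,225,475,315),4,14)
E
```

```text
[448.6 285.6] r 9.425 diam mm 43.7 [ 0.4659 -0.4092  0.02  ]
[411.9 244.6] r 10.8 diam mm 50.9 [ 0.5644 -0.3294  0.02  ]
[411.1 297.4] r 6.7 diam mm 30.9 [ 0.4404 -0.3204  0.02  ]
[441.1 254.6] r 4.3 diam mm 20.2 [ 0.5392 -0.3968  0.02  ]
```

```bash
python3 - <<'E'
from h import *
togo([.5393,-.3975,.13],-.137)
E
```

```text
tool [0.479  0.1538 0.2163] ytool heading -0.137 shift [-21.51   5.41   3.47] spin -2.614354923879958e-06 j7 -0.51
```

servo_tool(
  series=[
    [[0.6,-21.5,5.4,0,0],[0.6,-21.5,5.4,0,0],[0.6,-21.5,5.4,0,0],[0.6,-21.5,5.4,0,0],[0.6,-21.5,5.4,0,0],[0.6,-21.5,5.4,0,0],[0.6,-21.5,5.4,0,0],[0.6,-21.5,5.4,0,0],[0.6,-21.5,5.4,0,0],[0.6,-21.5,5.4,0,0],[0.6,-21.5,5.4,0,0],[0.6,-21.5,5.4,0,0],[0.6,-21.5,5.4,0,0],[0.6,-21.5,5.4,0,0],[0.6,-21.5,5.4,2,0],[0.6,-21.5,5.4,3.5,0],[0.6,-21.5,5.4,3.5,0],[0.6,-21.5,5.4,3.5,0],[0.6,-21.5,5.4,3.5,0],[0.6,-21.5,5.4,3.5,0]],
  ],
)

```text
t: 22.88
tool_pos: [0.5409, -0.3977, 0.1326]
ee_rot: [0.002, 0.754, 0.657, 0.001]
contact_force: [0.6, -0.2, 1.0]
grip_width: 0.401
finger_force: 0.0
```

```bash
cat >> h.py <<'E'
def nearw(P,h,rk,rb):
    """knob (top at h) and body circles near P in the wrist view"""
    im=eyes.get_image("wrist"); u=proj(im,[P[0],P[1],h])[0].astype(int); print("exp",u)
    for n,(a,b),z in (("knob",rk,h),("body",rb,h-.018)):
        print(n); circ("wrist",(max(u[0]-60,0),max(u[1]-60,0),u[0]+60,u[1]+60),a,b,2,15,z)
E
python3 - <<'E'
from h import *
togo([.5393,-.3975,.042],-.137)
nearw([.5393,-.3975],.036,(6,13),(14,26))
E
```

```text
tool [ 0.5409 -0.3977  0.1326] ytool heading -0.137 shift [ 0.   -0.08  3.62] spin 0.0003452494845079812 j7 0.69
exp [319 251]
knob
[323.2 253.2] r 7.8 diam mm 10.7 [ 0.5417 -0.3989  0.036 ]
[322.8 245.2] r 6.7 diam mm 9.1 [ 0.5422 -0.3932  0.036 ]
[327.8 237.2] r 8.8 diam mm 11.9 [ 0.5463 -0.388   0.036 ]
body
[323.2 242.2] r 18.6 diam mm 27.2 [ 0.5421 -0.3964  0.018 ]
```

servo_tool(
  series=[
    [[0.6,0,0.04,1.5,0],[0.6,0,0.04,2.8,0],[0.6,0,0.04,3.4,0],[0.6,0,0.04,3.55,0],[0.6,0,0.04,3.55,0],[0.6,0,0.04,3.55,0],[1,0,0.04,3.55,0],[1,0,0.04,3.55,0],[1,0,0.04,3.55,0],[1,0,0.04,3.55,0],[1,0,0.04,3.55,0],[1,0,0.04,3.55,0],[1,0,0.04,3.2,0],[1,0,0.04,2,0],[1,0,0.04,0,0],[1,0,0.04,-2,0],[1,0,0.04,-3.5,0],[1,0,0.04,-3.5,0],[1,0,0.04,-3.5,0],[1,0,0.04,-3.5,0]],
  ],
)

```text
t: 24.7
tool_pos: [0.5409, -0.3972, 0.2179]
ee_rot: [0.001, 0.754, 0.657, 0.0]
contact_force: [-0.2, -0.1, -1.4]
grip_width: 0.114
finger_force: 30.0
```

```bash
python3 - <<'E'
from h import *
print(r.read_state()['grip_width']*87)
# pan: from knuckle hole (.478,.1535): +x95 , -y95 in balance frame, yaw -.136
R2=np.array([[np.cos(-.136),-np.sin(-.136)],[np.sin(-.136),np.cos(-.136)]]); k=np.array([.478,.1533]); p=k+R2@[.095,-.095]; print("pan",p,"tray ctr",np.array([.475,.3129]))
im=eyes.get_image("top"); print(proj(im,[p[0],p[1],.08]))
togo([p[0],p[1],.22],-.137)
E
```

```text
9.905629334098846
pan [0.55924258 0.046297  ] tray ctr [0.475  0.3129]
[[249.41480869 244.92235977]]
tool [ 0.5405 -0.3967  0.2164] ytool heading -0.137 shift [17.66 -1.68 -0.13] spin 6.556381547584422e-05 j7 0.66
```

servo_tool(
  series=[
    [[1,17.6,-1.72,0,0],[1,17.6,-1.72,0,0],[1,17.6,-1.72,0,0],[1,17.6,-1.72,0,0],[1,17.6,-1.72,0,0],[1,17.6,-1.72,0,0],[1,17.6,-1.72,0,0],[1,17.6,-1.72,0,0],[1,17.6,-1.72,0,0],[1,17.6,-1.72,0,0],[1,17.6,-1.72,0,0],[1,17.6,-1.72,0,0],[1,17.6,-1.72,1.5,0],[1,17.6,-1.72,2.5,0],[1,17.6,-1.72,3.2,0],[1,17.6,-1.72,3.4,0],[1,17.6,-1.72,3.4,0],[1,17.6,-1.72,3.4,0]],
  ],
)

```text
t: 26.25
tool_pos: [0.5583, 0.0444, 0.1324]
ee_rot: [-0.0, 0.754, 0.657, -0.0]
contact_force: [0.0, -0.6, 0.1]
grip_width: 0.109
finger_force: 30.0
```

servo_tool(
  series=[
    [[1,0,0,0.1,0],[1,0,0,0.2,0],[1,0,0,0.3,0],[1,0,0,0.36,0],[1,0,0,0.4,0],[1,0,0,0.4,0],[1,0,0,0.4,0],[0.85,0,0,0.4,0],[0.75,0,0,0.4,0],[0.72,0,0,0.4,0],[0.72,0,0,0.4,0],[0.72,0,0,0.4,0],[0.72,0,0,0.4,0],[0.72,0,0,0.4,0],[0.72,0,0,0.4,0],[0.72,0,0,0.4,0],[0.72,0,0,0.4,0],[0.72,0,0,0.4,0]],
  ],
)

```text
t: 27.75
tool_pos: [0.5583, 0.0447, 0.1223]
ee_rot: [-0.0, 0.754, 0.657, 0.0]
contact_force: [0.3, 0.4, 0.9]
grip_width: 0.28
finger_force: 0.0
```

```bash
python3 - <<'E'
from h import *
t,R=axes(); print(t, r.read_state()['finger_force'])
nearw(t[:2],.1146,(6,16),(15,34))
im=circ("top",(215,210,285,280),18,35,2,15,.08)
E
```

```text
[0.55830344 0.0446968  0.12232101] 0.0
exp [322 315]
knob
[322.8 301.8] r 10.85 diam mm 9.7 [0.5593 0.0513 0.1146]
[322.8 316.8] r 10.5 diam mm 9.5 [0.5583 0.044  0.1146]
body
[322.2 301.2] r 25.35 diam mm 25.4 [0.5579 0.0427 0.0966]
[321.8 291.2] r 26.9 diam mm 26.7 [0.5584 0.0482 0.0966]
[324.2 309.2] r 33.15 diam mm 33.4 [0.5583 0.0382 0.0966]
[329.8 284.8] r 15.95 diam mm 15.7 [0.5628 0.0511 0.0966]
[250.8 247.2] r 24.2 diam mm 108.1 [0.5539 0.0433 0.08  ]
[232.2 219.2] r 27.2 diam mm 122.8 [0.6191 0.0854 0.08  ]
```

servo_tool(
  series=[
    [[1,0,0,0,0],[1,0,0,0,0],[1,0,0,0,0],[1,0,0,0,0],[1,0,0,0,0],[1,0,0,-0.3,0],[1,0,0,-1.5,0],[1,0,0,-3,0],[1,0,0,-3.7,0],[1,11.08,-7.86,-3.7,0],[1,11.08,-7.86,-3.7,0],[1,11.08,-7.86,-3.7,0],[1,11.08,-7.86,-3.7,0],[1,11.08,-7.86,-3.7,0],[1,11.08,-7.86,-3.7,0],[1,11.08,-7.86,-3.7,0],[1,11.08,-7.86,-3.7,0],[1,11.08,-7.86,-3.7,0],[1,11.08,-7.86,-3.7,0],[1,11.08,-7.86,-3.7,0]],
  ],
)

```text
t: 29.62
tool_pos: [0.4015, 0.3459, 0.2151]
ee_rot: [0.0, 0.754, 0.657, 0.0]
contact_force: [0.3, -0.6, -0.7]
grip_width: 0.11
finger_force: 30.0
```

servo_tool(
  series=[
    [[1,0,0,1.5,0],[1,0,0,3,0],[1,0,0,4.5,0],[1,0,0,5.8,0],[1,0,0,6.4,0],[1,0,0,6.68,0],[1,0,0,6.68,0],[1,0,0,6.68,0],[0.8,0,0,6.68,0],[0.7,0,0,6.68,0],[0.7,0,0,6.68,0],[0.7,0,0,6.68,0],[0.7,0,0,6.68,0],[0.7,0,0,6,0],[0.7,0,0,4.5,0],[0.7,0,0,2.5,0],[0.7,0,0,0,0],[0.7,0,0,0,0],[0.7,0,0,0,0],[0.7,0,0,0,0]],
  ],
)

```text
t: 31.28
tool_pos: [0.4021, 0.3466, 0.2168]
ee_rot: [-0.0, 0.754, 0.657, 0.002]
contact_force: [-0.7, -0.3, -1.0]
grip_width: 0.297
finger_force: 0.0
```

```bash
python3 - <<'E'
from h import *
circ("top",(385,225,475,315),4,14)
nearw([.4015,.3459],.04,(3,10),(8,16))
togo([.441,-.321,.13],-.137)
E
```

```text
[412.1 244.6] r 11.025 diam mm 52.0 [ 0.5644 -0.33    0.02  ]
[411.6 296.4] r 7.6 diam mm 35.1 [ 0.4427 -0.3217  0.02  ]
[448.1 286.4] r 8.725 diam mm 40.5 [ 0.4641 -0.4079  0.02  ]
exp [322 223]
knob
[324.8 221.8] r 5.7 diam mm 10.1 [0.4035 0.347  0.04  ]
[275.8 238.8] r 4.8 diam mm 8.7 [0.3576 0.3374 0.04  ]
body
[325.2 220.2] r 13.3 diam mm 24.9 [0.4034 0.3437 0.022 ]
[288.2 249.2] r 11.15 diam mm 21.4 [0.3644 0.3202 0.022 ]
tool [0.4009 0.3454 0.2135] ytool heading -0.137 shift [-26.18   5.23   3.38] spin 0.00010995627598475721 j7 -0.89
```

servo_tool(
  series=[
    [[0.6,-26.2,5.25,0,0],[0.6,-26.2,5.25,0,0],[0.6,-26.2,5.25,0,0],[0.6,-26.2,5.25,0,0],[0.6,-26.2,5.25,0,0],[0.6,-26.2,5.25,0,0],[0.6,-26.2,5.25,0,0],[0.6,-26.2,5.25,0,0],[0.6,-26.2,5.25,0,0],[0.6,-26.2,5.25,0,0],[0.6,-26.2,5.25,0,0],[0.6,-26.2,5.25,0,0],[0.6,-26.2,5.25,0,0],[0.6,-26.2,5.25,0,0],[0.6,-26.2,5.25,1,0],[0.6,-26.2,5.25,2.5,0],[0.6,-26.2,5.25,3.3,0],[0.6,-26.2,5.25,3.3,0],[0.6,-26.2,5.25,3.3,0],[0.6,-26.2,5.25,3.3,0]],
  ],
)

```text
t: 33.15
tool_pos: [0.442, -0.3206, 0.1326]
ee_rot: [-0.0, 0.754, 0.657, -0.0]
contact_force: [0.7, -0.1, 1.2]
grip_width: 0.401
finger_force: 0.0
```

```bash
python3 - <<'E'
from h import *
togo([.4415,-.3212,.045],-.137)
nearw([.4415,-.3212],.038,(6,12),(16,28))
E
```

```text
tool [ 0.442  -0.3206  0.1326] ytool heading -0.137 shift [-0.02 -0.01  3.5 ] spin -0.00023508803069804962 j7 0.72
exp [321 253]
knob
[325.2 246.2] r 7.55 diam mm 10.3 [ 0.4455 -0.3162  0.038 ]
body
[324.2 245.2] r 20.5 diam mm 30.0 [ 0.4449 -0.3211  0.02  ]
[323.8 236.8] r 17.9 diam mm 26.0 [ 0.4454 -0.3146  0.02  ]
```

servo_tool(
  series=[
    [[0.6,0.08,0.11,1.5,0],[0.6,0.08,0.11,2.8,0],[0.6,0.08,0.11,3.4,0],[0.6,0.08,0.11,3.52,0],[0.6,0.08,0.11,3.52,0],[0.6,0.08,0.11,3.52,0],[1,0.08,0.11,3.52,0],[1,0.08,0.11,3.52,0],[1,0.08,0.11,3.52,0],[1,0.08,0.11,3.52,0],[1,0.08,0.11,3.52,0],[1,0.08,0.11,3.52,0],[1,0.08,0.11,3.2,0],[1,0.08,0.11,2,0],[1,0.08,0.11,0,0],[1,0.08,0.11,-2,0],[1,0.08,0.11,-3.5,0],[1,0.08,0.11,-3.5,0],[1,0.08,0.11,-3.5,0],[1,0.08,0.11,-3.5,0]],
  ],
)

```text
t: 34.97
tool_pos: [0.4451, -0.3191, 0.22]
ee_rot: [0.0, 0.754, 0.657, 0.001]
contact_force: [-0.6, 0.7, -1.1]
grip_width: 0.123
finger_force: 30.0
```

```bash
python3 - <<'E'
from h import *
print(r.read_state()['grip_width']*87)
t,R=axes()
circ("wrist",(270,240,380,340),14,34,2,15,t[2]-.025)
togo([.558,.045,.22],-.137)
E
```

```text
10.730835953419378
[321.8 292.2] r 32.05 diam mm 31.7 [ 0.4453 -0.3158  0.195 ]
[355.8 305.2] r 22.75 diam mm 22.8 [ 0.4611 -0.3252  0.195 ]
[358.8 290.8] r 16.6 diam mm 16.4 [ 0.4635 -0.3175  0.195 ]
[324.8 323.8] r 16.2 diam mm 16.5 [ 0.4444 -0.3333  0.195 ]
tool [ 0.4447 -0.3187  0.2189] ytool heading -0.137 shift [15.03  2.51 -0.03] spin 0.0003004823477370522 j7 0.65
```

servo_tool(
  series=[
    [[1,14.95,2.5,0,0],[1,14.95,2.5,0,0],[1,14.95,2.5,0,0],[1,14.95,2.5,0,0],[1,14.95,2.5,0,0],[1,14.95,2.5,0,0],[1,14.95,2.5,0,0],[1,14.95,2.5,0,0],[1,14.95,2.5,0,0],[1,14.95,2.5,0,0],[1,14.95,2.5,0,0],[1,14.95,2.5,1.5,0],[1,14.95,2.5,2.5,0],[1,14.95,2.5,3.2,0],[1,14.95,2.5,3.4,0],[1,14.95,2.5,3.4,0],[1,14.95,2.5,3.4,0]],
  ],
)

```text
t: 36.43
tool_pos: [0.558, 0.0414, 0.1352]
ee_rot: [0.0, 0.754, 0.657, -0.0]
contact_force: [-0.6, 0.7, -1.3]
grip_width: 0.127
finger_force: 30.0
```

servo_tool(
  series=[
    [[1,0,0,0.1,0],[1,0,0,0.2,0],[1,0,0,0.3,0],[1,0,0,0.36,0],[1,0,0,0.42,0],[1,0,0,0.42,0],[1,0,0,0.42,0],[0.85,0,0,0.42,0],[0.75,0,0,0.42,0],[0.72,0,0,0.42,0],[0.72,0,0,0.42,0],[0.72,0,0,0.42,0],[0.72,0,0,0.42,0],[0.72,0,0,0.42,0],[0.72,0,0,0.42,0],[0.72,0,0,0.42,0],[0.72,0,0,0.42,0],[0.72,0,0,0.42,0]],
  ],
)

```text
t: 37.93
tool_pos: [0.558, 0.0424, 0.1243]
ee_rot: [-0.0, 0.754, 0.657, 0.0]
contact_force: [-0.4, 0.4, 0.4]
grip_width: 0.282
finger_force: 0.0
```

```bash
python3 - <<'E'
from h import *
t,R=axes(); print(t, r.read_state()['finger_force'])
nearw(t[:2],.115,(6,16),(26,36)); togo([.4088,.2712,.2],-.137)
E
```

```text
[0.55796737 0.04243933 0.124304  ] 0.0
exp [322 313]
knob
[322.2 302.2] r 11.75 diam mm 10.6 [0.5586 0.0481 0.115 ]
[338.2 285.8] r 9.15 diam mm 8.1 [0.5668 0.0551 0.115 ]
body
[321.8 288.8] r 30.2 diam mm 30.2 [0.5582 0.0466 0.097 ]
[320.8 300.2] r 29.0 diam mm 29.3 [0.5568 0.0404 0.097 ]
tool [0.558  0.0424 0.1243] ytool heading -0.137 shift [ 8.25 -7.16 -3.03] spin -3.282378335822678e-05 j7 -0.0
```

servo_tool(
  series=[
    [[0.72,0.1,0,0.08,0],[0.72,0.1,0,0.08,0],[1,0.1,0,0.08,0],[1,0.1,0,0.08,0],[1,0.1,0,0.08,0],[1,0.1,0,0.08,0],[1,0.1,0,0.08,0],[1,0.1,0,-0.3,0],[1,0.1,0,-1.5,0],[1,0.1,0,-3,0],[1,0.1,0,-3.6,0],[1,8.25,-7.16,-3.6,0],[1,8.25,-7.16,-3.6,0],[1,8.25,-7.16,-3.6,0],[1,8.25,-7.16,-3.6,0],[1,8.25,-7.16,-3.6,0],[1,8.25,-7.16,-3.6,0],[1,8.25,-7.16,-3.6,0],[1,8.25,-7.16,-3.6,0],[1,8.25,-7.16,-3.6,0]],
  ],
)

```text
t: 39.75
tool_pos: [0.4082, 0.2721, 0.2148]
ee_rot: [-0.0, 0.753, 0.658, 0.0]
contact_force: [1.3, -0.6, -0.9]
grip_width: 0.129
finger_force: 30.0
```

servo_tool(
  series=[
    [[1,0,0,1.5,0],[1,0,0,3,0],[1,0,0,4.5,0],[1,0,0,5.7,0],[1,0,0,6.3,0],[1,0,0,6.58,0],[1,0,0,6.58,0],[1,0,0,6.58,0],[0.8,0,0,6.58,0],[0.7,0,0,6.58,0],[0.7,0,0,6.58,0],[0.7,0,0,6.58,0],[0.7,0,0,6.58,0],[0.7,0,0,6,0],[0.7,0,0,4.5,0],[0.7,0,0,2.5,0],[0.7,0,0,0,0],[0.7,0,0,0,0],[0.7,0,0,0,0],[0.7,0,0,0,0]],
  ],
)

```text
t: 41.42
tool_pos: [0.4093, 0.2719, 0.2158]
ee_rot: [-0.001, 0.754, 0.657, 0.002]
contact_force: [-0.1, -0.0, -0.6]
grip_width: 0.302
finger_force: 0.0
```

```bash
python3 - <<'E'
from h import *
circ("top",(385,225,475,315),4,14)
nearw([.4088,.2715],.042,(3,10),(12,20))
togo([.465,-.4085,.13],-.137)
E
```

```text
[412.6 243.6] r 12.125 diam mm 57.2 [ 0.5668 -0.3313  0.02  ]
[460.4 301.9] r 8.95 diam mm 41.3 [ 0.4278 -0.4337  0.02  ]
exp [322 224]
knob
[324.8 225.8] r 6.05 diam mm 10.7 [0.4103 0.2695 0.042 ]
body
[325.2 223.8] r 16.1 diam mm 30.1 [0.4104 0.2663 0.024 ]
tool [0.4082 0.2707 0.2131] ytool heading -0.137 shift [-26.6    5.96   3.37] spin -2.0991159962902017e-05 j7 -0.77
```

servo_tool(
  series=[
    [[0.6,-14,4.6,0,0],[0.6,-14,4.6,0,0],[0.6,-14,4.6,0,0],[0.6,-14,4.6,0,0],[0.6,-14,4.6,0,0],[0.6,-14,4.6,0,0],[0.6,-14,4.6,0,0],[0.6,-14,4.6,0,0],[0.6,-27.8,4.62,0,0],[0.6,-27.8,4.62,0,0],[0.6,-27.8,4.62,0,0],[0.6,-27.8,4.62,0,0],[0.6,-27.8,4.62,0,0],[0.6,-27.8,4.62,0,0],[0.6,-27.8,4.62,0,0],[0.6,-27.8,4.62,0,0],[0.6,-27.8,4.62,1.5,0],[0.6,-27.8,4.62,3,0],[0.6,-27.8,4.62,3,0],[0.6,-27.8,4.62,3,0]],
  ],
)

```text
t: 43.28
tool_pos: [0.4234, -0.4353, 0.133]
ee_rot: [-0.004, 0.756, 0.655, -0.002]
contact_force: [-0.8, -0.9, -0.3]
grip_width: 0.399
finger_force: 0.0
```

```bash
python3 - <<'E'
from h import *
togo([.4278,-.4337,.049],-.137)
nearw([.4278,-.4337],.042,(6,12),(20,34))
circ("top",(385,225,485,335),6,14)
E
```

```text
tool [ 0.4234 -0.4353  0.133 ] ytool heading -0.143 shift [0.08 0.2  3.36] spin -0.006127946140594753 j7 0.98
exp [329 251]
knob
[327.8 240.2] r 9.05 diam mm 12.1 [ 0.4293 -0.4253  0.042 ]
[313.8 225.8] r 8.0 diam mm 10.6 [ 0.4215 -0.414   0.042 ]
body
[324.2 233.2] r 26.15 diam mm 37.9 [ 0.4289 -0.4251  0.024 ]
[325.2 244.8] r 31.45 diam mm 46.0 [ 0.4284 -0.4339  0.024 ]
[410.9 246.4] r 11.575 diam mm 54.5 [ 0.5603 -0.3268  0.02  ]
```

servo_tool(
  series=[
    [[0.6,0,0,0,0],[0.6,0,0,0,0],[0.6,0,0,0,0],[0.6,0,0,0,0]],
  ],
)

```text
t: 43.82
tool_pos: [0.429, -0.4326, 0.1399]
ee_rot: [0.0, 0.753, 0.657, 0.0]
contact_force: [-0.2, -0.7, 0.1]
grip_width: 0.4
finger_force: 0.0
```

```bash
python3 - <<'E'
from h import *
togo([.4278,-.4337,.049],-.137)
nearw([.4278,-.4297],.042,(7,12),(24,32))
togo([.4285,-.428,.049],-.137)
E
```

```text
tool [ 0.429  -0.4326  0.1399] ytool heading -0.136 shift [-0.05 -0.05  3.63] spin 0.001144114066679025 j7 0.97
exp [319 247]
knob
[321.2 240.2] r 8.7 diam mm 11.9 [ 0.4293 -0.4247  0.042 ]
body
[321.2 238.8] r 25.4 diam mm 37.3 [ 0.4285 -0.429   0.024 ]
tool [ 0.4286 -0.4329  0.1395] ytool heading -0.137 shift [ 0.19 -0.03  3.62] spin 0.00036858047482390965 j7 0.97
```

servo_tool(
  series=[
    [[0.6,0.2,-0.02,1.5,0],[0.6,0.2,-0.02,2.8,0],[0.6,0.2,-0.02,3.5,0],[0.6,0.2,-0.02,3.64,0],[0.6,0.2,-0.02,3.64,0],[0.6,0.2,-0.02,3.64,0],[1,0.2,-0.02,3.64,0],[1,0.2,-0.02,3.64,0],[1,0.2,-0.02,3.64,0],[1,0.2,-0.02,3.64,0],[1,0.2,-0.02,3.64,0],[1,0.2,-0.02,3.64,0],[1,0.2,-0.02,3.2,0],[1,0.2,-0.02,2,0],[1,0.2,-0.02,0,0],[1,0.2,-0.02,-2,0],[1,0.2,-0.02,-3.2,0],[1,0.2,-0.02,-3.2,0],[1,0.2,-0.02,-3.2,0],[1,0.2,-0.02,-3.2,0]],
  ],
)

```text
t: 45.63
tool_pos: [0.4284, -0.4277, 0.219]
ee_rot: [-0.0, 0.754, 0.657, 0.0]
contact_force: [0.0, 0.3, -2.9]
grip_width: 0.146
finger_force: 30.0
```

```bash
python3 - <<'E'
from h import *
print(r.read_state()['grip_width']*87)
t,R=axes()
circ("wrist",(260,230,390,340),30,45,2,15,t[2]-.025)
togo([.558,.045,.22],-.137)
E
```

```text
12.702085334518426
[322.2 285.8] r 35.2 diam mm 34.6 [ 0.4292 -0.4209  0.194 ]
[321.8 302.8] r 37.6 diam mm 37.5 [ 0.4277 -0.43    0.194 ]
[316.8 292.2] r 43.55 diam mm 43.1 [ 0.4261 -0.424   0.194 ]
[327.2 292.8] r 43.35 diam mm 42.9 [ 0.4312 -0.425   0.194 ]
tool [ 0.4282 -0.4273  0.218 ] ytool heading -0.137 shift [19.42  2.57 -0.05] spin 0.00011420372101711429 j7 0.92
```

servo_tool(
  series=[
    [[1,19.4,2.57,0,0],[1,19.4,2.57,0,0],[1,19.4,2.57,0,0],[1,19.4,2.57,0,0],[1,19.4,2.57,0,0],[1,19.4,2.57,0,0],[1,19.4,2.57,0,0],[1,19.4,2.57,0,0],[1,19.4,2.57,0,0],[1,19.4,2.57,0,0],[1,19.4,2.57,0,0],[1,19.4,2.57,0,0],[1,19.4,2.57,0,0],[1,19.4,2.57,1,0],[1,19.4,2.57,2,0],[1,19.4,2.57,2.8,0],[1,19.4,2.57,3.15,0],[1,19.4,2.57,3.15,0],[1,19.4,2.57,3.15,0],[1,19.4,2.57,3.15,0]],
  ],
)

```text
t: 47.35
tool_pos: [0.5589, 0.0434, 0.1415]
ee_rot: [0.0, 0.754, 0.657, 0.0]
contact_force: [0.4, 0.3, -1.4]
grip_width: 0.146
finger_force: 30.0
```

servo_tool(
  series=[
    [[1,0,0,0.1,0],[1,0,0,0.2,0],[1,0,0,0.3,0],[1,0,0,0.4,0],[1,0,0,0.52,0],[1,0,0,0.56,0],[1,0,0,0.56,0],[1,0,0,0.56,0],[0.85,0,0,0.56,0],[0.75,0,0,0.56,0],[0.7,0,0,0.56,0],[0.7,0,0,0.56,0],[0.7,0,0,0.56,0],[0.7,0,0,0.56,0],[0.7,0,0,0.56,0],[0.7,0,0,0.56,0],[0.7,0,0,0.56,0],[0.7,0,0,0.56,0],[0.7,0,0,0.56,0]],
  ],
)

```text
t: 48.93
tool_pos: [0.5584, 0.0436, 0.1266]
ee_rot: [-0.0, 0.754, 0.657, -0.0]
contact_force: [-0.0, 0.3, -0.3]
grip_width: 0.301
finger_force: 0.0
```

```bash
python3 - <<'E'
from h import *
t,R=axes(); print(t, r.read_state()['finger_force'],r.read_state()['contact_force'])
nearw(t[:2],.117,(8,16),(32,42)); togo([.4715,.3478,.2],-.137)
circ("top",(385,225,485,335),6,14)
E
```

```text
[0.5584015  0.04362449 0.12655768] 0.0 [-0.04107415  0.29825902 -0.26458679]
exp [322 313]
knob
[322.8 302.2] r 14.5 diam mm 13.1 [0.5592 0.0492 0.117 ]
[323.8 316.8] r 13.3 diam mm 12.2 [0.5587 0.0419 0.117 ]
body
[322.2 297.2] r 34.95 diam mm 35.3 [0.5582 0.043  0.099 ]
[321.2 283.8] r 34.5 diam mm 34.4 [0.5587 0.0504 0.099 ]
tool [0.5584 0.0436 0.1265] ytool heading -0.137 shift [11.58 -5.1  -2.94] spin 1.9854947980846305e-05 j7 0.08
[410.9 245.4] r 12.475 diam mm 58.8 [ 0.5627 -0.3269  0.02  ]
[484.1 251.9] r 11.975 diam mm 56.3 [ 0.5438 -0.4987  0.02  ]
```

servo_tool(
  series=[
    [[0.7,0.08,0,0.12,0],[0.7,0.08,0,0.12,0],[1,0.08,0,0.12,0],[1,0.08,0,0.12,0],[1,0.08,0,0.12,0],[1,0.08,0,0.12,0],[1,0.08,0,0.12,0],[1,0.08,0,-0.3,0],[1,0.08,0,-1.5,0],[1,0.08,0,-3,0],[1,0.08,0,-3.7,0],[1,11.58,-5.1,-3.7,0],[1,11.58,-5.1,-3.7,0],[1,11.58,-5.1,-3.7,0],[1,11.58,-5.1,-3.7,0],[1,11.58,-5.1,-3.7,0],[1,11.58,-5.1,-3.7,0],[1,11.58,-5.1,-3.7,0],[1,11.58,-5.1,-3.7,0],[1,11.58,-5.1,-3.7,0]],
  ],
)

```text
t: 50.8
tool_pos: [0.4685, 0.3545, 0.2189]
ee_rot: [-0.0, 0.751, 0.66, -0.0]
contact_force: [0.2, 0.2, -2.9]
grip_width: 0.144
finger_force: 30.0
```

servo_tool(
  series=[
    [[1,0,0,1.5,0],[1,0,0,3,0],[1,0,0,4.5,0],[1,0,0,5.7,0],[1,0,0,6.3,0],[1,0,0,6.6,0],[1,0,0,6.6,0],[1,0,0,6.6,0],[0.8,0,0,6.6,0],[0.7,0,0,6.6,0],[0.7,0,0,6.6,0],[0.7,0,0,6.6,0],[0.7,0,0,6.6,0],[0.7,0,0,6,0],[0.7,0,0,4.5,0],[0.7,0,0,2.5,0],[0.7,0,0,0,0],[0.7,0,0,0,0],[0.7,0,0,0,0],[0.7,0,0,0,0]],
  ],
)

```text
t: 52.47
tool_pos: [0.4725, 0.3481, 0.2217]
ee_rot: [-0.0, 0.754, 0.657, 0.002]
contact_force: [0.3, 0.1, -1.0]
grip_width: 0.301
finger_force: 0.0
```

```bash
python3 - <<'E'
from h import *
circ("top",(385,225,485,335),6,14)
t,R=axes();nearw([t[0],t[1]],.046,(4,10),(15,24))
togo([.563,-.3285,.13],-.137)
E
```

```text
[484.9 251.6] r 12.675 diam mm 59.6 [ 0.5443 -0.5005  0.02  ]
[410.9 246.1] r 11.85 diam mm 55.8 [ 0.5609 -0.3268  0.02  ]
exp [322 224]
knob
[324.2 224.2] r 7.8 diam mm 13.9 [0.473  0.3473 0.046 ]
body
[324.2 221.8] r 21.0 diam mm 39.3 [0.4726 0.3449 0.028 ]
tool [0.4711 0.3475 0.2183] ytool heading -0.137 shift [-26.28   7.34   3.56] spin -6.808802868629726e-05 j7 -0.53
```

servo_tool(
  series=[
    [[0.5,-26.28,7.34,0,0],[0.5,-26.28,7.34,0,0],[0.5,-26.28,7.34,0,0],[0.5,-26.28,7.34,0,0],[0.5,-26.28,7.34,0,0],[0.5,-26.28,7.34,0,0],[0.5,-26.28,7.34,0,0],[0.5,-26.28,7.34,0,0],[0.5,-26.28,7.34,0,0],[0.5,-26.28,7.34,0,0],[0.5,-26.28,7.34,0,0],[0.5,-26.28,7.34,0,0],[0.5,-26.28,7.34,0,0],[0.5,-26.28,7.34,0,0],[0.5,-26.28,7.34,0,0],[0.5,-26.28,7.34,0,0],[0.5,-26.28,7.34,1.5,0],[0.5,-26.28,7.34,3,0],[0.5,-26.28,7.34,3.2,0],[0.5,-26.28,7.34,3.2,0]],
  ],
)

```text
t: 54.33
tool_pos: [0.5622, -0.327, 0.1364]
ee_rot: [-0.003, 0.754, 0.657, -0.001]
contact_force: [0.6, -0.2, 1.3]
grip_width: 0.5
finger_force: 0.0
```

servo_tool(
  series=[
    [[0.5,0,0,0,0],[0.5,0,0,0,0],[0.5,0,0,0,0],[0.5,0,0,0,0]],
  ],
)

```text
t: 54.67
tool_pos: [0.5646, -0.3278, 0.1407]
ee_rot: [0.001, 0.753, 0.657, 0.001]
contact_force: [-1.2, 0.3, -0.3]
grip_width: 0.503
finger_force: 0.0
```

```bash
python3 - <<'E'
from h import *
togo([.563,-.3285,.0545],-.137)
nearw([.563,-.3285],.048,(9,16),(32,44))
E
```

```text
tool [ 0.5646 -0.3278  0.1407] ytool heading -0.136 shift [-0.04 -0.07  3.45] spin 0.0011252574329403409 j7 0.72
exp [319 254]
knob
[322.2 245.2] r 12.0 diam mm 16.1 [ 0.5653 -0.3218  0.048 ]
[322.2 253.8] r 13.95 diam mm 18.8 [ 0.5645 -0.3278  0.048 ]
body
[322.2 242.8] r 35.0 diam mm 50.4 [ 0.5647 -0.3255  0.03  ]
[322.2 234.8] r 34.3 diam mm 49.0 [ 0.5655 -0.3196  0.03  ]
```

servo_tool(
  series=[
    [[0.5,0.05,0,1.5,0],[0.5,0.05,0,2.8,0],[0.5,0.05,0,3.3,0],[0.5,0.05,0,3.34,0],[0.5,0.05,0,3.34,0],[0.5,0.05,0,3.34,0],[1,0.05,0,3.34,0],[1,0.05,0,3.34,0],[1,0.05,0,3.34,0],[1,0.05,0,3.34,0],[1,0.05,0,3.34,0],[1,0.05,0,3.34,0]],
  ],
)

```text
t: 55.82
tool_pos: [0.564, -0.3268, 0.0557]
ee_rot: [0.0, 0.754, 0.657, 0.0]
contact_force: [0.7, 0.4, 0.4]
grip_width: 0.197
finger_force: 30.0
```

servo_tool(
  series=[
    [[1,0,0,-0.4,0],[1,0,0,-1.5,0],[1,0,0,-3,0],[1,0,0,-4.5,0],[1,0,0,-6,0],[1,0,0,-6.6,0],[1,0,0,-6.6,0],[1,0,0,-6.6,0],[1,0,0,-6.6,0],[1,0,0,-6.6,0]],
  ],
)

```text
t: 56.65
tool_pos: [0.5632, -0.326, 0.2183]
ee_rot: [-0.002, 0.754, 0.657, -0.001]
contact_force: [-0.6, -0.4, -4.9]
grip_width: 0.195
finger_force: 30.0
```

```bash
python3 - <<'E'
from h import *
print(r.read_state()['grip_width']*87,r.read_state()['contact_force'])
togo([.558,.045,.22],-.137)
E
```

```text
16.98540021662265 [-0.55025753 -0.36746289 -4.87628401]
tool [ 0.5632 -0.326   0.2183] ytool heading -0.137 shift [14.67 -2.23 -0.04] spin 3.420948664856205e-05 j7 0.68
```

servo_tool(
  series=[
    [[1,14.65,-2.23,0,0],[1,14.65,-2.23,0,0],[1,14.65,-2.23,0,0],[1,14.65,-2.23,0,0],[1,14.65,-2.23,0,0],[1,14.65,-2.23,0,0],[1,14.65,-2.23,0,0],[1,14.65,-2.23,0,0],[1,14.65,-2.23,0,0],[1,14.65,-2.23,0,0],[1,14.65,-2.23,0,0],[1,14.65,-2.23,1,0],[1,14.65,-2.23,2,0],[1,14.65,-2.23,2.7,0],[1,14.65,-2.23,2.9,0],[1,14.65,-2.23,2.9,0],[1,14.65,-2.23,2.9,0],[1,14.65,-2.23,2.9,0]],
  ],
)

```text
t: 58.15
tool_pos: [0.5593, 0.043, 0.1492]
ee_rot: [0.0, 0.754, 0.657, 0.001]
contact_force: [-0.4, -0.5, -4.5]
grip_width: 0.195
finger_force: 30.0
```

servo_tool(
  series=[
    [[1,0,0,0.1,0],[1,0,0,0.2,0],[1,0,0,0.3,0],[1,0,0,0.4,0],[1,0,0,0.5,0],[1,0,0,0.6,0],[1,0,0,0.65,0],[1,0,0,0.65,0],[1,0,0,0.65,0],[1,0,0,0.65,0]],
  ],
)

```text
t: 58.98
tool_pos: [0.5587, 0.0436, 0.1319]
ee_rot: [-0.0, 0.754, 0.657, 0.0]
contact_force: [0.2, -0.7, -2.8]
grip_width: 0.196
finger_force: 30.0
```

servo_tool(
  series=[
    [[1,0,0,0.06,0],[1,0,0,0.12,0],[1,0,0,0.18,0],[1,0,0,0.24,0],[1,0,0,0.28,0],[1,0,0,0.28,0],[1,0,0,0.28,0],[1,0,0,0.28,0]],
  ],
)

```text
t: 59.65
tool_pos: [0.5588, 0.0435, 0.1249]
ee_rot: [0.0, 0.754, 0.657, 0.0]
contact_force: [-0.5, -1.5, -1.5]
grip_width: 0.192
finger_force: 30.0
```

Nearly carried by the pan; release gently and wait.

servo_tool(
  series=[
    [[0.76,0,0,0,0],[0.72,0,0,0,0],[0.65,0,0,0,0],[0.65,0,0,0,0],[0.65,0,0,0,0],[0.65,0,0,0,0],[0.65,0,0,0,0],[0.65,0,0,0,0],[0.65,0,0,0,0],[0.65,0,0,0,0],[0.65,0,0,0,0],[0.65,0,0,0,0],[0.65,0,0,0,0],[0.65,0,0,0,0],[0.65,0,0,0,0],[0.65,0,0,0,0]],
  ],
)

```text
t: 60.98
tool_pos: [0.5587, 0.0436, 0.1248]
ee_rot: [-0.0, 0.754, 0.657, 0.0]
contact_force: [0.6, 0.2, -0.1]
grip_width: 0.351
finger_force: 0.0
```

```bash
python3 - <<'E'
from h import *
s=r.read_state();t,R=axes(); print(t,s['finger_force'],s['contact_force'],s['grip_width'])
nearw(t[:2],.114,(10,20),(40,55)); togo([.5307,.3086,.2],-.137)
E
```

```text
[0.5586564  0.04361833 0.12482189] 0.0 [ 0.64056023  0.15878291 -0.14238373] 0.3505082696519869
exp [322 312]
knob
[322.8 298.2] r 17.95 diam mm 16.3 [0.5597 0.0505 0.114 ]
[323.8 312.2] r 17.45 diam mm 16.1 [0.5592 0.0434 0.114 ]
body
[324.8 280.2] r 49.9 diam mm 50.0 [0.5609 0.0514 0.096 ]
tool [0.5586 0.0436 0.1248] ytool heading -0.137 shift [10.35 -2.55 -3.01] spin 1.006356905697281e-05 j7 0.08
```

servo_tool(
  series=[
    [[0.65,0.05,0,0.08,0],[0.65,0.05,0,0.08,0],[1,0.05,0,0.08,0],[1,0.05,0,0.08,0],[1,0.05,0,0.08,0],[1,0.05,0,0.08,0],[1,0.05,0,0.08,0],[1,0.05,0,-0.3,0],[1,0.05,0,-1.2,0],[1,0.05,0,-2.5,0],[1,0.05,0,-3.8,0],[1,0.05,0,-3.8,0],[1,10.35,-2.55,-3.8,0],[1,10.35,-2.55,-3.8,0],[1,10.35,-2.55,-3.8,0],[1,10.35,-2.55,-3.8,0],[1,10.35,-2.55,-3.8,0],[1,10.35,-2.55,-3.8,0],[1,10.35,-2.55,-3.8,0],[1,10.35,-2.55,-3.8,0]],
  ],
)

```text
t: 62.8
tool_pos: [0.5284, 0.315, 0.2184]
ee_rot: [-0.001, 0.751, 0.66, -0.001]
contact_force: [-0.1, -1.0, -5.3]
grip_width: 0.198
finger_force: 30.0
```

servo_tool(
  series=[
    [[1,0,0,1,0],[1,0,0,2.5,0],[1,0,0,4,0],[1,0,0,5.2,0],[1,0,0,5.6,0],[1,0,0,5.6,0],[1,0,0,5.6,0],[1,0,0,5.6,0]],
  ],
)

```text
t: 63.47
tool_pos: [0.5321, 0.3089, 0.082]
ee_rot: [0.0, 0.754, 0.657, 0.001]
contact_force: [0.4, 0.4, -4.0]
grip_width: 0.197
finger_force: 30.0
```

servo_tool(
  series=[
    [[1,0,0,0.3,0],[1,0,0,0.55,0],[1,0,0,0.7,0],[1,0,0,0.8,0],[1,0,0,0.8,0],[1,0,0,0.8,0]],
  ],
)

```text
t: 63.97
tool_pos: [0.5314, 0.3075, 0.061]
ee_rot: [0.0, 0.754, 0.657, -0.0]
contact_force: [-4.6, -6.4, 9.6]
grip_width: 0.19
finger_force: 30.0
```

On the tray floor; release and rise, then check everything.

servo_tool(
  series=[
    [[1,0,0,-0.03,0],[0.75,0,0,-0.03,0],[0.65,0,0,-0.03,0],[0.65,0,0,-0.03,0],[0.65,0,0,-0.03,0],[0.65,0,0,-0.03,0],[0.65,0,0,-1,0],[0.65,0,0,-2.5,0],[0.65,0,0,-4,0],[0.65,0,0,-5.5,0],[0.65,0,0,-6.5,0],[0.65,0,0,-6.5,0],[0.65,0,0,-6.5,0],[0.65,0,0,-6.5,0],[0.65,0,0,-6.5,0]],
  ],
)

```text
t: 65.22
tool_pos: [0.5302, 0.3086, 0.221]
ee_rot: [-0.0, 0.754, 0.657, -0.001]
contact_force: [0.1, -0.2, -0.6]
grip_width: 0.346
finger_force: 0.0
```

```bash
python3 - <<'E'
from h import *
s=r.read_state();t,R=axes(); print(t,s['finger_force'],s['contact_force'])
nearw(t[:2],.052,(7,12),(20,30))
print("all tray"); 
for z,a,b in ((.024,14,34),): circ("wrist",(60,0,420,290),a,b,2,28,z)
im=eyes.get_image("scene")
for P in ([.478,.1535,.12],[.478,.1535,.09]): print(proj(im,P))
c=cv2.cvtColor(im["color"],cv2.COLOR_RGB2HSV); 
g=im["color"].mean(2).astype(int)
for v in range(304,330,2): print(v," ".join("%3d"%g[v,x] for x in range(408,444,2)))
x0,y0,x1,y1=380,340,560,480
print(proj(im,[[.4013,.3458,.04],[.4088,.2712,.042],[.4715,.3478,.046],[.531,.308,.052]]).round())
circ("scene",(395,345,550,480),5,18,3,22,.02)
E
```

```text
[0.53020019 0.30857004 0.22097358] 0.0 [ 0.13828395 -0.22590521 -0.59408328]
exp [322 225]
knob
[324.2 225.2] r 9.6 diam mm 16.8 [0.5318 0.308  0.052 ]
body
[323.8 224.2] r 28.5 diam mm 52.9 [0.5311 0.3043 0.034 ]
all tray
[323.8 223.2] r 28.3 diam mm 54.1 [0.5311 0.3027 0.024 ]
[254.2 190.2] r 21.9 diam mm 40.8 [0.4713 0.3428 0.024 ]
[[424.71435873 314.98609015]]
[[421.86056464 322.37467435]]
304  52  76 106 107 128 165 167 168 171 167 168 167 167 166 170 154 125 110
306  56  59  80  83 118 164 169 165 166 167 167 168 167 168 161 131 113 107
308  54  63  90 126 144 165 167 168 169 168 168 166 165 169 153 119 110 102
310  52  66 126 149 151 164 166 161 162 161 166 168 166 165 153 114 110 108
312  55  61  99 147 151 155 157 152 150 154 163 165 166 166 150 113 108 104
314  57  60  77 120 150 144 145 154 151 153 157 167 168 168 158 121 111 112
316  78  77  88 123 149 127 122 155 153 151 148 166 169 166 163 136 109 109
318 105 108 138 149 143 100  76 107 130 123 147 165 165 166 166 151 118 110
320 119  95 143 143 111  73  65  69  77  98 142 161 166 167 166 164 141 114
322 115  73 117 124  96  79  66  68  74 120 141 156 166 166 166 165 163 146
324 102  71  84 116  96  93  83  88 114 145 145 151 161 167 164 167 167 164
326  94  65  68 104 130 118 118 131 138 133 148 148 150 164 168 166 167 166
328  64  66  66  77 130 150 144 138 138 141 127 108 120 162 166 164 166 166
[[523. 404.]
 [490. 369.]
 [493. 426.]
 [449. 422.]]
[520.2 403.8] r 9.599999 diam mm 33.7 [0.3951 0.3424 0.02  ]
[488.5 427.5] r 11.466667 diam mm 39.3 [0.4688 0.3455 0.02  ]
```

```bash
python3 -c "
from station import r
print(r.read_state()['t'], r.sign_off())"
```

```text
the job is handed in; nothing more can be done
65.5167 None
```

I handed the job in at 65.5 s, and by my own checks every step was met; the hand-in returned no verdict. The gate is seated (on the second try: the first left it tilted on the rear lip), the pin is home, all four weights were checked in order from 50 g to 500 g, and they stand in the tray with the pan empty.

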